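# Prop the scanner hood open

### The job

Lift the hood of the small desktop scanner by its bar handle until it leans back by itself, swing the prop rod at its side up, then let the hood slowly and gently down until the rod's tip has settled fully home in the socket under the hood's side bracket and the rod alone carries the hood. Do not let the hood drop onto the rod, do not press it down hard, and leave the other things on the desk where they are.

Things in the scene. Friction and masses are not known exactly. Their poses are not given: they have to be found in the camera images.
- scanner: Fixed grey desktop scanner case, 180 (x) by 240 (y) by 120 mm high, on a steel foot plate 10 mm thick that reaches 220 mm to its -y side. Origin on the table under the middle of the case (the case is centred at x = +5 mm); x points to the back (hinge side), the front with the hood's handle faces -x, z up. Stands anywhere within some centimetres, turned a little.
- hood_hinge (a point): Middle of the hood's hinge line, on the case's back rim at 120 mm height; 75 mm behind the scanner's origin. The hinge line runs along the scanner's y. Site axes are the scanner's.
- hood (a joint): Hood angle in rad: 0 shut, grows as the front rises, stop at 1.65 (leaning back just past upright). The hinge has a little friction: let go above about 1.5 the hood stays up, let go below that without the prop it falls shut. The hood is a black shell 152 by 244 by 36 mm, about 0.8 kg.
- hood_handle (a point): Middle of the hood's steel bar handle: round, 12 mm diameter, 112 mm long along the scanner's y, 40 mm clear of the hood's front face; 190 mm from the hinge line along the hood's plane and 18 mm above that plane, moving with the hood. Pinch it across from straight above, at any hood angle, with one finger between bar and hood (open 40 mm at most); the bar turns between the fingers.
- prop_rod (a joint): Prop rod angle in rad: 0 lying level, pointing to the back; grows as its tip swings up in the upright plane 175 mm to the scanner's -y side; 1.57 is straight up, stop at 1.6. Its pivot has friction (0.25 N m): it stays where it is left. It starts between 0.05 and 0.4. With the tip seated it stands at 1.04 to 1.40, by the socket's setting.
- rod_pivot (a point): The rod's pivot, 100 mm above the table on a lug of the foot plate. Site axes are the scanner's.
- rod_grip (a point): Middle of the rubber sleeve on the rod, 14 mm diameter, 40 mm long, 85 mm from the pivot: the place to grip. 48 mm of free space between it and the case's side wall: open 40 mm at most. Its x axis runs along the rod to the tip, y is the scanner's. With the hand tilted about 45 degrees, fingers pointing down and to the back, the end of the raised rod clears the palm.
- rod_tip (a point): Centre of the rod's round tip (10 mm diameter; the rod is 8 mm), 134 mm from the pivot.
- seat_mid (a point): Mean place of the tip's centre when seated: in the hood's plane, 135 mm from the hinge line, in the rod's plane, fixed to the hood. The socket may be clamped up to 20 mm either way of it along the hood's x, unmeasured, so the hood angle at which it takes the rod (0.80 to 1.00) must be felt. Axes: x along the hood to the hinge, z up off the shut hood.
- bracket (a point): Middle of the aluminium rail bracket on the hood's -y side, 22 mm above the seat point. Under it hangs the socket, a steel V open downwards: front wall steep, reaching 8 mm forward of the seat; to the hinge side a shallow ramp 52 mm long. Coming down on the tip, it turns the rod till the tip is home, but may stick half way without a push (10 to 14 N at the handle). First stand the rod at 1.08.
- water_bottle: Bystander: clear bottle, 62 mm diameter, 200 mm tall, origin under its middle.
- mouse: Bystander: black computer mouse, 98 by 58 by 30 mm.
- screwdriver: Bystander: screwdriver lying on the table, origin under its middle.
- tape_roll: Bystander: white roll of tape lying flat, 90 mm diameter, 24 mm high.
- marker_cards: Bystander: stack of white cards 100 by 75 by 22 mm.
- figurine: Bystander: brass figurine, 62 mm base, 106 mm tall.
- mug: Bystander: white mug, 80 mm diameter, 90 mm tall, handle to its +y.

How it is judged:
By the outcome, as a careful person would: the job done as asked, in the order asked, and still so for the second after the job is handed in, with the robot touching nothing.
It also fails if it takes over 72 s, if anything falls off the work surface, if the arm or the gripper's body presses on something with over 40 N, if the wrist force passes 120 N, or if a joint passes its speed limit or range.

### The arm

A 6-joint arm with a two-finger parallel gripper is mounted at the origin on the work surface. World frame = base frame: x ahead of the robot, y to its left, z up, the work surface at z = 0. Lengths are in m, angles in rad, forces in N, time in s.
With the tool pointing down it reaches from about 0.15 to 0.775 m from the base axis. Payload 6.1 kg.
Tool frame: the origin (TCP) lies midway between the tips of the shut fingers; the grasp point (between the pads) lies 19 mm behind it; z points along the fingers, y is the direction in which the jaws open and shut (so a half turn about z gives the same grasp; the last joint's range is limited). The gripper opens to 85 mm and grips with 20 to 120 N. Pads are 22 mm wide; open, the fingers measure 114 mm over their backs; the gripper's body (76 mm by 85 mm) begins 54 mm behind the grasp point. The pads swing forward as they close: fully open they stand 13 mm farther back than shut.
Start: joints at [-1.275, 0.126, -0.04, 1.405, 0, 1.571], TCP at [0.153, -0.502, 0.231] pointing down, gripper open.
Joint ranges: [-2.72, 2.72], [-0.95, 1.95], [-1.27, 1.35], [-1.78, 2.02], [-1.46, 1.47], [-3.14, 3.14]. Speed limits (rad/s): [2.39, 2.39, 3.01, 3.14, 3.14, 3.14].

### API

Orientations are given as a rotation vector (axis times angle).
In Python, from plant import env, optics gives the robot as it stands. The module is installed in compiled form; this text tells all that it offers.
- The arm moves only by the tool drive_tool, never from a script. Its argument "commands" is text: rows parted by semicolons, each of 5 numbers parted by spaces: the shift along the tool's x, y, z in mm, then the turn about the tool's z in rad, then the finger opening in mm, from 0 to 85.4. In form: x y z twist jaw; .... A call has 1 to 5 rows; each row shifts and turns the commanded pose from where the row before left it, along the tool's axes as they then stand; what a row does not reach is not made up. A row lasts 1/8 s, in which the tool goes at most 62.5 mm and 10.7 degrees, less where a joint would pass 70% of its speed; a pose out of reach is approached as far as the arm can. A call is refused whole if a number of a shift passes 62.5 or a number of a turn 0.188, either way. A call with a gripper value outside its range is refused whole. The fingers move at their own pace and stop on an object; "grip_force" is the grip in N (left out, the last holds). Time passes only in rows, so rows that do not move let the fingers close. It gives the time, the measured TCP pose, the force and the opening at its end, in the units of the state.
- env.sense(): the state, without advancing time (a new reading comes with each control period).
- optics.read_camera(name): name is "scene" or "top"; returns the picture (400x640x3 uint8, blue, green, red); there is no depth.
- optics.get_calibration(name): a dict with "intrinsics" (3x3 intrinsics, pixels), "view" (4x4, takes a point from world to camera coordinates). Camera axes: x right, y down, z forward; pixel columns grow to the right and rows downward; lengths in m; the calibration is good to about 2 mm. A picture is of the moment at which its call begins. get_calibration takes no time and is no camera call.
- env.sign_off(): hands the job in, once; it reports no verdict.
The state is a dict: "time_s": time; "qpos": joint angles; "dq": joint speeds; "joint_efforts": joint torques, N m; "ee_pos": TCP position; "orientation": TCP orientation; "contact_force": force on the tool from outside, world axes, zero at the start; "ft_torque": the same for the moment, N m; "grip_width": finger opening in m.
Only numpy, scipy, OpenCV 4.12 (cv2) and the standard library are available. Lean on these libraries where they do the work, as an engineer would, in place of code of your own. Each camera call takes 0.05 s, during which the arm holds its last target.

## Working session

There is one attempt and no reset: what is moved stays moved. The work goes in short steps, Python scripts to look and compute and a tool call to move; the robot and the scene stay as the last step left them, time stands still between calls to the robot, and variables do not carry over. Pictures are saved under pics/ and viewed, and the job is handed in when it is done.

Besides the shell and the picture viewer there is one more tool, called after "Request:" by a JSON object that holds its "method" and its "body". drive_tool: Moves the arm, as the interface text tells. Its arguments: {"type":"object","properties":{"commands":{"type":"string"},"grip_force":{"type":"number"}},"required":["commands"]}

```bash
mkdir -p pics; python3 - <<'E'
from plant import env, optics
import cv2, numpy as np
np.set_printoptions(precision=4,suppress=True)
print(env.sense())
for n in("scene","top"):
    im=optics.read_camera(n); cv2.imwrite(f"pics/{n}0.png",im)
    c=optics.get_calibration(n); print(n,np.array(c["intrinsics"]),np.array(c["view"]))
E
```

```text
{'time_s': 0.0, 'qpos': array([-1.275 ,  0.1264, -0.0406,  1.4054, -0.    ,  1.5708]), 'dq': array([-0.0003, -0.0023, -0.0006, -0.0022,  0.0008,  0.0008]), 'joint_efforts': array([ -0.0002, -43.5917,  35.2923,   0.0173,   0.    ,   0.    ]), 'ee_pos': array([ 0.1529, -0.5018,  0.2305]), 'orientation': array([-3.1057, -0.4628,  0.0004]), 'contact_force': array([ 0.3345,  0.3822, -0.5279]), 'ft_torque': array([0.0176, 0.0368, 0.0177]), 'grip_width': 0.08548289428676627}
scene [[446.6241   0.     324.1669]
 [  0.     446.6241 200.9514]
 [  0.       0.       1.    ]] [[ 0.1584  0.9873 -0.0089 -0.0668]
 [ 0.8393 -0.1394 -0.5255 -0.4005]
 [-0.5201  0.0758 -0.8507  1.6675]
 [ 0.      0.      0.      1.    ]]
top [[442.2811   0.     316.6217]
 [  0.     442.2811 199.4789]
 [  0.       0.       1.    ]] [[ 0.0059 -0.9999  0.009  -0.0229]
 [-0.9894 -0.0071 -0.1448  0.5712]
 [ 0.1449 -0.008  -0.9894  1.0682]
 [ 0.      0.      0.      1.    ]]
```

View pics/scene0.png

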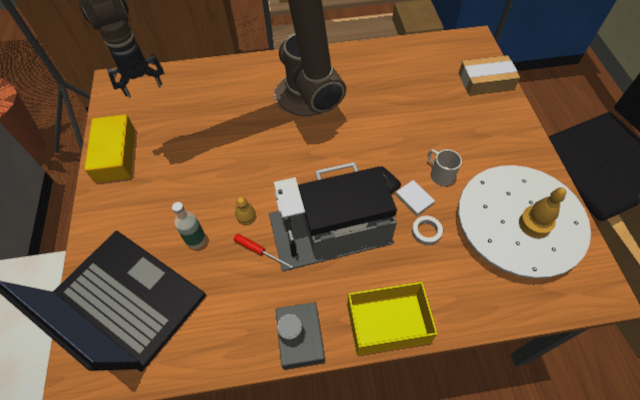

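View pics/top0.png

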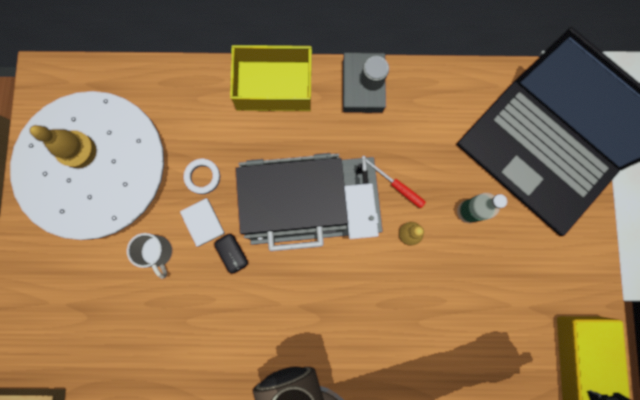

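```bash
python3 - <<'E'
import cv2
a=cv2.imread("pics/scene0.png")[150:280,225:415]; cv2.imwrite("pics/sc0.png",cv2.resize(a,None,fx=4,fy=4,interpolation=cv2.INTER_CUBIC))
a=cv2.imread("pics/top0.png")[140:265,220:440]; cv2.imwrite("pics/tc0.png",cv2.resize(a,None,fx=3.6,fy=3.6,interpolation=cv2.INTER_CUBIC))
E
```

```text
(no output)
```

View pics/sc0.png

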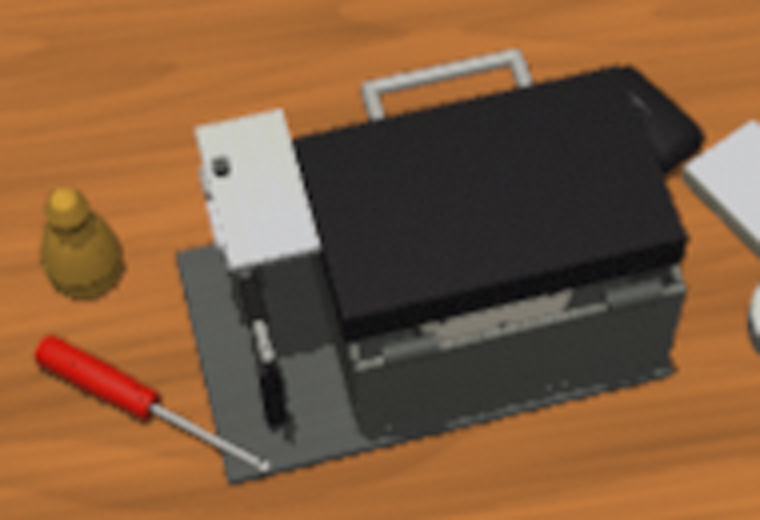

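View pics/tc0.png

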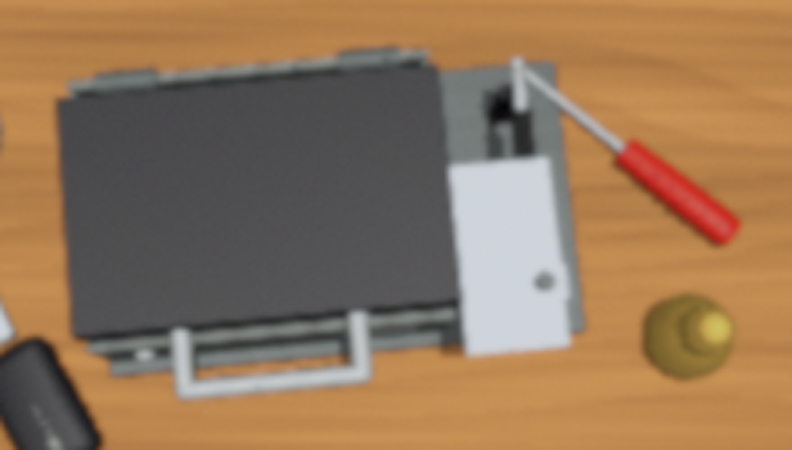

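```bash
cat > h.py <<'E'
import numpy as np, cv2
from plant import env, optics
np.set_printoptions(precision=4,suppress=True)
def ray(n,uv):
    c=optics.get_calibration(n);K=np.array(c["intrinsics"]);V=np.array(c["view"])
    d=V[:3,:3].T@np.linalg.solve(K,np.r_[uv,1.]); o=-V[:3,:3].T@V[:3,3]; return o,d
def onz(n,uv,z):
    o,d=ray(n,uv); return o+d*(z-o[2])/d[2]
def tri(a,b):
    o1,d1=ray("scene",a);o2,d2=ray("top",b)
    s=np.linalg.lstsq(np.c_[d1,-d2],o2-o1,rcond=None)[0]
    p,q=o1+s[0]*d1,o2+s[1]*d2; return (p+q)/2,np.linalg.norm(p-q)
def proj(n,p):
    c=optics.get_calibration(n);K=np.array(c["intrinsics"]);V=np.array(c["view"])
    x=K@(V[:3,:3]@np.array(p)+V[:3,3]); return x[:2]/x[2]
T=lambda x,y:(220+(x+.5)/3.6-.5,140+(y+.5)/3.6-.5)
S=lambda x,y:(225+(x+.5)/4-.5,150+(y+.5)/4-.5)
E
python3 - <<'E'
from h import *
# bar edge mid-line ends
L=("bar L",T(180,390),S(519,56)),("bar R",T(366,374),S(367,89))
P=[]
for n,t,s in L:
    print(n,onz("top",t,.138),onz("scene",s,.138),tri(s,t)); P.append((onz("top",t,.138)+onz("scene",s,.138))/2)
d=P[0]-P[1]; print(np.linalg.norm(d),np.arctan2(-d[0],d[1]))
for n,t,s in (("plate back",T(553,64),S(232,480)),("plate front",T(583,330),S(180,252))):
    print(n,onz("top",t,.01),onz("scene",s,.01),tri(s,t))
for n,t,s in (("br bl",T(450,166),S(318,250)),("br br",T(550,157),S(228,267)),("br fr",T(570,345),S(197,130)),("br fl",T(466,355),S(280,112))):
    print(n,tri(s,t))
for n,t,s in (("rodtip",T(518,62),S(280,422)),):
    print(n,tri(s,t))
for n,t,s in (("hood bl",T(58,100),S(684,238)),("hood br",T(440,70),S(345,322)),("hood front r",T(458,305),S(297,140))):
    print(n,tri(s,t))
E
```

```text
bar L [0.4462 0.0867 0.138 ] [0.4463 0.0881 0.138 ] (array([0.4462, 0.0874, 0.138 ]), np.float64(0.0013748595577987273))
bar R [ 0.4569 -0.0296  0.138 ] [ 0.4574 -0.0276  0.138 ] (array([ 0.457 , -0.0286,  0.1377]), np.float64(0.0020281400111345138))
0.11647900307478541 0.09356231160852706
plate back [ 0.6885 -0.1673  0.01  ] [ 0.6918 -0.1645  0.01  ] (array([ 0.6897, -0.1662,  0.0058]), np.float64(0.0032269844516855627))
plate front [ 0.4949 -0.1861  0.01  ] [ 0.4961 -0.1834  0.01  ] (array([ 0.4952, -0.1849,  0.0089]), np.float64(0.0028637787944728477))
br bl (array([ 0.589 , -0.0821,  0.1417]), np.float64(0.0007841242379359962))
br br (array([ 0.5946, -0.1451,  0.1457]), np.float64(0.0012859373566720754))
br fr (array([ 0.4758, -0.1557,  0.1425]), np.float64(0.0030395712810620625))
br fl (array([ 0.4689, -0.0927,  0.1404]), np.float64(0.0010154422635442336))
rodtip (array([ 0.6769, -0.1298,  0.0651]), np.float64(0.01119096556438426))
hood bl (array([0.6274, 0.1664, 0.1532]), np.float64(0.0005212191125780555))
hood br (array([ 0.6505, -0.0737,  0.1474]), np.float64(0.004354769914683915))
hood front r (array([ 0.4999, -0.0855,  0.1477]), np.float64(0.00236692183744134))
```

```bash
cat >> h.py <<'E'
yaw=0.094
R=np.array([[np.cos(yaw),-np.sin(yaw),0],[np.sin(yaw),np.cos(yaw),0],[0,0,1]])
O=np.array([.4517,.0293,0])+R@[.115,0,0]
w=lambda p:O+R@np.array(p)
s=lambda p:R.T@(np.array(p)-O)
def onrod(n,uv,y=-.175):
    o,d=ray(n,uv); a=R.T@(o-O);b=R.T@d
    return a+b*(y-a[1])/b[1]
E
python3 - <<'E'
from h import *
for n,p in (("top",T(518,62)),("top",T(520,106)),("top",T(523,120)),("top",T(523,152)),("top",T(500,100)),("scene",S(275,424)),("scene",S(270,370)),("scene",S(262,322)),("scene",S(250,280))):
    print(n,p,onrod(n,p))
inv=lambda p:((p[0]+.5-220)*3.6-.5,(p[1]+.5-140)*3.6-.5)
invs=lambda p:((p[0]+.5-225)*4-.5,(p[1]+.5-150)*4-.5)
for th in (.05,.2,.4):
  for r in (0,.065,.105,.134):
    P=w([-.055+r*np.cos(th),-.175,.1+r*np.sin(th)]); print(th,r,P,inv(proj("top",P)),invs(proj("scene",P)))
E
```

```text
top (363.52777777777777, 156.86111111111111) [ 0.0761 -0.175   0.1369]
top (364.08333333333337, 169.08333333333334) [ 0.0497 -0.175   0.1244]
top (364.91666666666663, 172.97222222222223) [ 0.0389 -0.175   0.1315]
top (364.91666666666663, 181.86111111111111) [ 0.0208 -0.175   0.1155]
top (358.52777777777777, 167.41666666666666) [ 0.0761 -0.175   0.0236]
scene (293.375, 255.625) [ 0.0572 -0.175  -0.019 ]
scene (292.125, 242.125) [ 0.0905 -0.175   0.1366]
scene (290.125, 230.125) [ 0.0865 -0.175   0.1974]
scene (287.125, 219.625) [ 0.0399 -0.175   0.172 ]
0.05 0 [ 0.5279 -0.1393  0.1   ] (np.float64(532.1866646994416), np.float64(269.3110578425356)) (np.float64(230.69126402394977), np.float64(218.28093581154587))
0.05 0.065 [ 0.5925 -0.1332  0.1032] (np.float64(522.5327022524715), np.float64(171.51835652457427)) (np.float64(248.90390320457664), np.float64(291.8551377238232))
0.05 0.105 [ 0.6323 -0.1295  0.1052] (np.float64(516.6472026985697), np.float64(111.89942770199916)) (np.float64(260.6364123362757), np.float64(339.25134358021967))
0.05 0.134 [ 0.6611 -0.1267  0.1067] (np.float64(5
[... 713 characters left out ...]
66.5457167431664), np.float64(358.34608569918873))
0.4 0 [ 0.5279 -0.1393  0.1   ] (np.float64(532.1866646994416), np.float64(269.3110578425356)) (np.float64(230.69126402394977), np.float64(218.28093581154587))
0.4 0.065 [ 0.5875 -0.1337  0.1253] (np.float64(527.3205132443363), np.float64(173.3120913180093)) (np.float64(244.86598244891275), np.float64(270.3863088305079))
0.4 0.105 [ 0.6241 -0.1302  0.1409] (np.float64(524.2479402525212), np.float64(112.69666771133491)) (np.float64(254.19414993515215), np.float64(304.6760655566719))
0.4 0.134 [ 0.6507 -0.1277  0.1522] (np.float64(521.9819098806665), np.float64(67.99263911333074)) (np.float64(261.27147061929145), np.float64(330.6918510676185))
```

```bash
cat >> h.py <<'E'
from scipy.spatial.transform import Rotation as Ro
def show():
    q=env.sense(); Rm=Ro.from_rotvec(q["orientation"]).as_matrix()
    print("t",round(q["time_s"],2),"tcp",q["ee_pos"],"scan",s(q["ee_pos"]),"yaw",round(np.arctan2(Rm[1,0],Rm[0,0]),4),"zt",Rm[:,2],"F",q["contact_force"],"w",round(q["grip_width"],4),"q",q["qpos"]); return q
def plan(target,yawt,step=.05,tw=.18,cur=None,cyaw=None):
    q=env.sense();Rm=Ro.from_rotvec(q["orientation"]).as_matrix()
    p=q["ee_pos"] if cur is None else np.array(cur); y=np.arctan2(Rm[1,0],Rm[0,0]) if cyaw is None else cyaw
    d=np.array(target)-p; a=(yawt-y+np.pi)%(2*np.pi)-np.pi
    n=int(max(np.ceil(np.linalg.norm(d)/step),np.ceil(abs(a)/tw),1))
    for i in range(n):
        c,sn=np.cos(y),np.sin(y); M=np.array([[c,sn,0],[sn,-c,0],[0,0,-1.]])
        v=M.T@(d/n)*1000; print("%.1f %.1f %.1f %.4f"%(*v,-a/n)); y+=a/n
E
python3 - <<'E'
from h import *
show(); print(w([-.115,0,.138]),O)
plan(w([-.115,0,.22]),np.pi/2+yaw,.055)
E
```

```text
t 0.1 tcp [ 0.1529 -0.5018  0.2306] scan [-0.4623 -0.5008  0.2306] yaw 0.2958 zt [-0.0004  0.0014 -1.    ] F [-0.0815  0.1262  0.7046] w 0.0855 q [-1.275   0.1263 -0.0405  1.4054  0.      1.5708]
[0.4517 0.0293 0.138 ] [0.5662 0.0401 0.    ]
36.7 -35.1 0.9 -0.1141
40.5 -30.7 0.9 -0.1141
43.7 -25.9 0.9 -0.1141
46.4 -20.7 0.9 -0.1141
48.4 -15.3 0.9 -0.1141
49.8 -9.7 0.9 -0.1141
50.6 -4.0 0.9 -0.1141
50.8 1.8 0.9 -0.1141
50.2 7.6 0.9 -0.1141
49.0 13.3 0.9 -0.1141
47.2 18.8 0.9 -0.1141
44.8 24.0 0.9 -0.1141
```

Request:
{"method": "drive_tool", "body": {"commands": "37 -35 1 -0.114 85; 40 -31 1 -0.114 85; 44 -26 1 -0.114 60; 46 -21 1 -0.114 40; 48 -15 1 -0.114 32", "grip_force": 30}}

```text
time_s: 0.72
ee_pos: [0.2772, -0.2794, 0.226]
orientation: [-2.849, -1.322, -0.0]
contact_force: [-0.2, -0.7, -0.5]
grip_width: 0.0329
```

Request:
{"method": "drive_tool", "body": {"commands": "50 -10 1 -0.114 32; 51 -4 1 -0.114 32; 51 2 1 -0.114 32; 50 8 1 -0.114 32; 49 13 1 -0.114 32"}}

```text
time_s: 1.35
ee_pos: [0.4023, -0.0577, 0.2211]
orientation: [2.362, 2.071, -0.0]
contact_force: [0.9, -1.5, -0.2]
grip_width: 0.0322
```

Request:
{"method": "drive_tool", "body": {"commands": "47 19 1 -0.114 32; 45 24 1 -0.114 32; 0 0 0 0 32"}}

```text
time_s: 1.72
ee_pos: [0.4528, 0.0317, 0.2184]
orientation: [-2.109, -2.327, 0.001]
contact_force: [-0.4, -0.3, -1.1]
grip_width: 0.0319
```

```bash
python3 - <<'E'
from h import *
show()
plan(w([-.115,0,.123]),np.pi/2+yaw,.04)
for n in("scene","top"):cv2.imwrite(f"pics/{n}1.png",optics.read_camera(n))
a=cv2.imread("pics/scene1.png")[100:260,225:425]; cv2.imwrite("pics/sc1.png",cv2.resize(a,None,fx=3.6,fy=3.6,interpolation=cv2.INTER_CUBIC))
E
```

```text
t 1.73 tcp [0.4528 0.0317 0.2184] scan [-0.1136  0.0023  0.2184] yaw 1.669 zt [-0.0014  0.0003 -1.    ] F [-0.432  -0.2562 -1.086 ] w 0.0319 q [ 0.0697 -0.0069 -0.2097  1.3694  0.0004  1.5422]
-0.8 -0.5 31.8 0.0014
-0.8 -0.5 31.8 0.0014
-0.8 -0.5 31.8 0.0014
```

View pics/sc1.png

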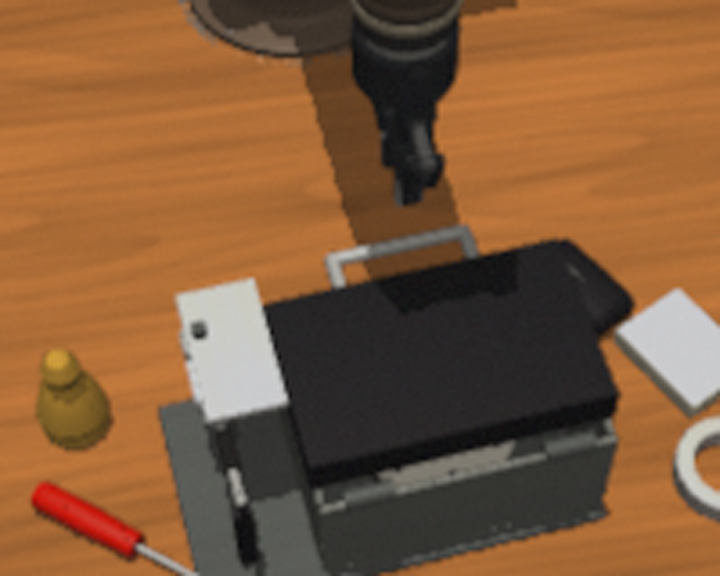

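Request:
{"method": "drive_tool", "body": {"commands": "-1 -0.5 30 0 32; -1 -0.5 30 0 32; 0 0 25 0 32; 0 0 12 0 32; 0 0 0 0 32"}}

```text
time_s: 2.45
ee_pos: [0.4505, 0.0263, 0.122]
orientation: [-2.117, -2.32, 0.001]
contact_force: [0.3, 0.7, 1.7]
grip_width: 0.0318
```

```bash
python3 - <<'E'
from h import *
show()
for n in("scene","top"):
  cv2.imwrite(f"pics/{n}2.png",optics.read_camera(n))
a=cv2.imread("pics/scene2.png")[130:230,265:395]; cv2.imwrite("pics/sc2.png",cv2.resize(a,None,fx=5,fy=5,interpolation=cv2.INTER_CUBIC))
E
```

```text
t 2.45 tcp [0.4505 0.0263 0.122 ] scan [-0.1165 -0.0028  0.122 ] yaw 1.6622 zt [-0.0011 -0.0002 -1.    ] F [0.266  0.6755 1.6791] w 0.0318 q [ 0.0585  0.0124 -0.4028  1.1568 -0.0001  1.5378]
```

View pics/sc2.png

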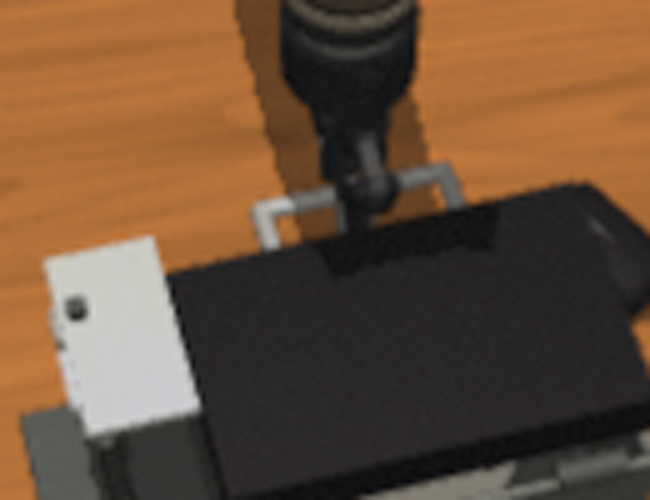

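Request:
{"method": "drive_tool", "body": {"commands": "0 0 0 0 10; 0 0 0 0 8; 0 0 0 0 8; 0 0 0 0 8", "grip_force": 40}}

```text
time_s: 3.05
ee_pos: [0.4544, 0.0272, 0.1237]
orientation: [2.112, 2.319, 0.007]
contact_force: [8.7, 0.4, -3.1]
grip_width: 0.0108
```

```bash
cat >> h.py <<'E'
def arc(h0,h1,n,y=0,off=0):
    # handle arc in tool-frame for yaw pi/2+yaw: tool x=+ŷ, tool y=+x̂ , z down
    f=lambda h:np.array([.075-.19*np.cos(h)+.018*np.sin(h),.12+.19*np.sin(h)+.018*np.cos(h)])
    hs=np.linspace(h0,h1,n+1)
    for a,b in zip(hs[:-1],hs[1:]):
        d=(f(b)-f(a))*1000; print("%.3f: 0 %.1f %.1f"%(b,d[0],-d[1]))
def hood_from(p):  # grasp point scan coords -> angle
    q=s(p); v=q-np.array([.075,0,.12]); 
    return np.arctan2(v[2]+.019,-v[0])-np.arctan2(.018,.19), np.hypot(v[0],v[2]+.019)
E
python3 - <<'E'
from h import *
q=show(); print(hood_from(q["ee_pos"]))
arc(0,1.62,25)
E
```

```text
t 3.05 tcp [0.4544 0.0272 0.1237] scan [-0.1125 -0.0023  0.1237] yaw 1.6641 zt [ 0.0064  0.     -1.    ] F [ 8.7365  0.4487 -3.0832] w 0.0108 q [ 0.0601  0.0127 -0.3987  1.153  -0.0004  1.5376]
(np.float64(0.02600916464837147), np.float64(0.1888805440721162))
0.065: 0 1.6 -12.3
0.130: 0 2.4 -12.1
0.194: 0 3.1 -12.0
0.259: 0 3.9 -11.7
0.324: 0 4.7 -11.5
0.389: 0 5.4 -11.1
0.454: 0 6.1 -10.8
0.518: 0 6.8 -10.3
0.583: 0 7.4 -9.9
0.648: 0 8.1 -9.4
0.713: 0 8.7 -8.8
0.778: 0 9.2 -8.3
0.842: 0 9.7 -7.6
0.907: 0 10.2 -7.0
0.972: 0 10.6 -6.3
1.037: 0 11.0 -5.6
1.102: 0 11.4 -4.9
1.166: 0 11.6 -4.2
1.231: 0 11.9 -3.4
1.296: 0 12.1 -2.6
1.361: 0 12.2 -1.8
1.426: 0 12.3 -1.0
1.490: 0 12.4 -0.2
1.555: 0 12.4 0.6
1.620: 0 12.3 1.4
```

Request:
{"method": "drive_tool", "body": {"commands": "0 4 -6 0 8; 0 2 -12 0 8; 0 3 -12 0 8; 0 4 -12 0 8; 0 5 -11.5 0 8"}}

```text
time_s: 3.68
ee_pos: [0.4664, 0.0285, 0.1762]
orientation: [-2.113, -2.32, 0.007]
contact_force: [-11.2, -1.6, -2.7]
grip_width: 0.0098
```

```bash
python3 - <<'E'
from h import *
q=show(); print(hood_from(q["ee_pos"]))
E
```

```text
t 3.67 tcp [0.4664 0.0285 0.1762] scan [-0.1004 -0.0022  0.1762] yaw 1.6638 zt [-0.0056 -0.0007 -1.    ] F [-11.1864  -1.6175  -2.6606] w 0.0098 q [ 0.0612  0.0277 -0.267   1.2817 -0.0003  1.539 ]
(np.float64(0.31048257024641357), np.float64(0.19083000206870715))
```

Request:
{"method": "drive_tool", "body": {"commands": "0 3 -11.5 0 8; 0 4.5 -11.5 0 8; 0 6 -11 0 8; 0 6.5 -10.5 0 8; 0 7 -10 0 8"}}

```text
time_s: 4.3
ee_pos: [0.4972, 0.0316, 0.2309]
orientation: [2.115, 2.322, 0.002]
contact_force: [5.4, 1.4, -11.6]
grip_width: 0.0102
```

```bash
python3 - <<'E'
from h import *
q=show(); print(hood_from(q["ee_pos"]))
E
```

```text
t 4.3 tcp [0.4972 0.0316 0.2309] scan [-0.0695 -0.002   0.2309] yaw 1.664 zt [ 0.0011  0.0006 -1.    ] F [  5.3712   1.3645 -11.6241] w 0.0102 q [ 0.0632  0.0741 -0.0982  1.3974  0.0005  1.5408]
(np.float64(0.6377659731342581), np.float64(0.19429067116721893))
```

Request:
{"method": "drive_tool", "body": {"commands": "0 8.5 -9 0 8; 0 9 -8.5 0 8; 0 9.5 -8 0 8; 0 10 -7.5 0 8; 0 10.5 -6.5 0 8"}}

```text
time_s: 4.92
ee_pos: [0.542, 0.0361, 0.272]
orientation: [-2.114, -2.321, 0.0]
contact_force: [-9.1, 1.1, 7.6]
grip_width: 0.0104
```

Request:
{"method": "drive_tool", "body": {"commands": "0 11 -6 0 8; 0 11 -5 0 8; 0 11.5 -4.5 0 8; 0 11.5 -3.5 0 8; 0 12 -3 0 8"}}

```text
time_s: 5.55
ee_pos: [0.6002, 0.0419, 0.2954]
orientation: [2.114, 2.322, 0.006]
contact_force: [-5.0, 3.1, 9.6]
grip_width: 0.0103
```

```bash
python3 - <<'E'
from h import *
q=show(); print(hood_from(q["ee_pos"]))
E
```

```text
t 5.55 tcp [0.6002 0.0419 0.2954] scan [ 0.034  -0.0014  0.2954] yaw 1.6644 zt [ 0.0034  0.0021 -1.    ] F [-5.0137  3.0948  9.6187] w 0.0103 q [0.0688 0.286  0.2994 1.5806 0.0019 1.546 ]
(np.float64(1.2686303154339171), np.float64(0.1986296109805486))
```

Request:
{"method": "drive_tool", "body": {"commands": "0 12 -2 0 8; 0 12 -1 0 8; 0 12 -0.5 0 8; 0 12 0.5 0 8; 0 10 1 0 8"}}

```text
time_s: 6.18
ee_pos: [0.6593, 0.0479, 0.2979]
orientation: [2.113, 2.321, 0.011]
contact_force: [-0.2, 4.3, 10.8]
grip_width: 0.0099
```

```bash
python3 - <<'E'
from h import *
q=show(); print(hood_from(q["ee_pos"]))
cv2.imwrite("pics/scene3.png",optics.read_camera("scene"));q=show()
a=cv2.imread("pics/scene3.png")[60:280,205:425]; cv2.imwrite("pics/sc3.png",cv2.resize(a,None,fx=2.7,fy=2.7,interpolation=cv2.INTER_CUBIC))
E
```

```text
t 6.17 tcp [0.6593 0.0479 0.2979] scan [ 0.0934 -0.001   0.2979] yaw 1.6648 zt [ 0.0069  0.0031 -1.    ] F [-0.2398  4.2854 10.761 ] w 0.0099 q [0.0714 0.4132 0.484  1.6344 0.0026 1.5482]
(np.float64(1.56968108132245), np.float64(0.19779102254470354))
t 6.22 tcp [0.6605 0.048  0.2976] scan [ 0.0947 -0.001   0.2976] yaw 1.6648 zt [ 0.008   0.0033 -1.    ] F [ 1.3762  4.0621 12.2023] w 0.0102 q [0.0714 0.4148 0.4855 1.6333 0.0027 1.5482]
```

View pics/sc3.png

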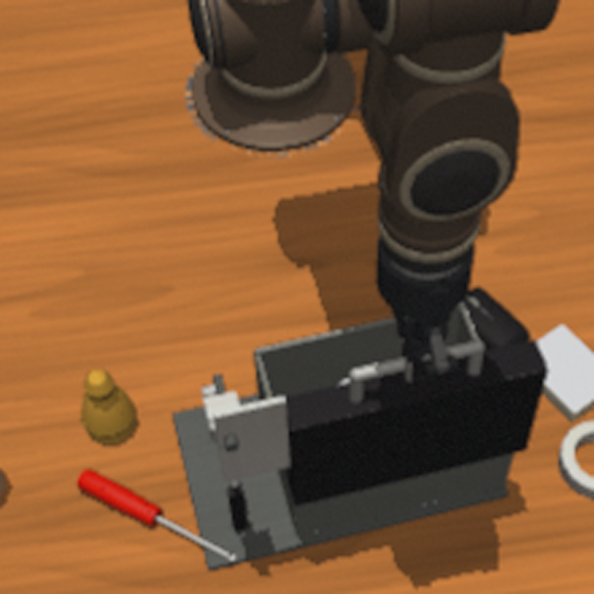

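Request:
{"method": "drive_tool", "body": {"commands": "0 5 -3 0 8; 0 4 -2 0 8; 0 3 0 0 8; 0 0 0 0 8"}}

```text
time_s: 6.72
ee_pos: [0.6693, 0.0489, 0.2967]
orientation: [-2.111, -2.32, 0.003]
contact_force: [-0.8, 5.8, -11.0]
grip_width: 0.0099
```

```bash
python3 - <<'E'
from h import *
q=show(); print(hood_from(q["ee_pos"]))
E
```

```text
t 6.72 tcp [0.6693 0.0489 0.2967] scan [ 0.1035 -0.0009  0.2967] yaw 1.6648 zt [-0.005   0.0023 -1.    ] F [ -0.7793   5.8426 -11.0001] w 0.0099 q [0.0718 0.4486 0.5343 1.6613 0.0026 1.5486]
(np.float64(1.6207228541225611), np.float64(0.19778094526549206))
```

Request:
{"method": "drive_tool", "body": {"commands": "0 0 2.5 0 8; 0 0 0 0 20; 0 0 0 0 28; 0 0 -15 0 28; 0 0 -30 0 28"}}

```text
time_s: 7.35
ee_pos: [0.6693, 0.047, 0.341]
orientation: [-2.116, -2.321, 0.003]
contact_force: [0.8, 1.2, 0.5]
grip_width: 0.0277
```

```bash
python3 - <<'E'
from h import *
q=show()
for n in("scene","top"):cv2.imwrite(f"pics/{n}4.png",optics.read_camera(n))
a=cv2.imread("pics/scene4.png")[60:280,205:425]; cv2.imwrite("pics/sc4.png",cv2.resize(a,None,fx=2.7,fy=2.7,interpolation=cv2.INTER_CUBIC))
E
```

```text
t 7.35 tcp [0.6693 0.047  0.341 ] scan [ 0.1033 -0.0029  0.341 ] yaw 1.6632 zt [-0.0021 -0.0008 -1.    ] F [0.8383 1.2204 0.4907] w 0.0277 q [ 0.0703  0.4825  0.6888  1.7792 -0.0006  1.5487]
```

View pics/sc4.png

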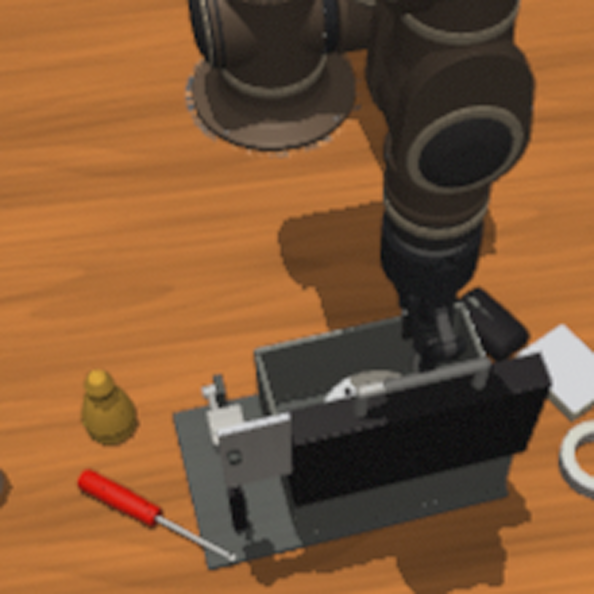

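View pics/top4.png

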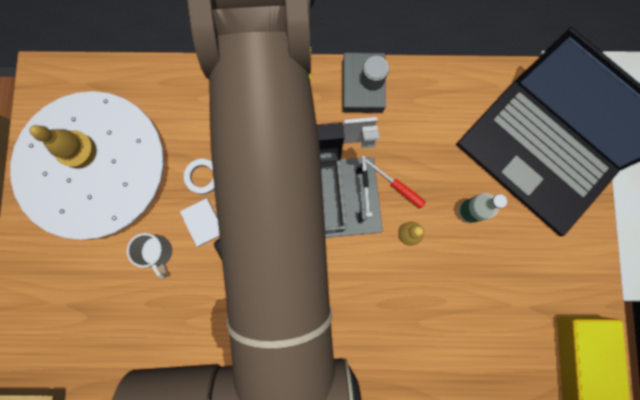

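```bash
python3 - <<'E'
from h import *
plan(w([-.05,-.0,.33]),np.pi/2+yaw,.055)
plan(w([0.0,-.175,.26]),np.pi+yaw,.055,.17,cur=w([-.05,-.0,.33]),cyaw=np.pi/2+yaw)
E
```

```text
0.9 -51.4 5.0 -0.0005
0.9 -51.4 5.0 -0.0005
0.9 -51.4 5.0 -0.0005
-17.5 5.0 7.0 -0.1571
-18.1 2.2 7.0 -0.1571
-18.2 -0.7 7.0 -0.1571
-17.9 -3.5 7.0 -0.1571
-17.1 -6.2 7.0 -0.1571
-15.9 -8.8 7.0 -0.1571
-14.3 -11.2 7.0 -0.1571
-12.4 -13.3 7.0 -0.1571
-10.2 -15.1 7.0 -0.1571
-7.7 -16.5 7.0 -0.1571
```

Request:
{"method": "drive_tool", "body": {"commands": "1 -51 5 0 28; 1 -51 5 0 28; 1 -51 5 0 28; -17.5 5 7 -0.157 28; -18 2 7 -0.157 28"}}

```text
time_s: 8.07
ee_pos: [0.5293, 0.0018, 0.3124]
orientation: [1.719, 2.628, 0.0]
contact_force: [0.2, -0.4, 0.4]
grip_width: 0.0279
```

Request:
{"method": "drive_tool", "body": {"commands": "-18 -1 7 -0.157 28; -18 -3.5 7 -0.157 28; -17 -6 7 -0.157 28; -16 -9 7 -0.157 30; -14 -11 7 -0.157 32"}}

```text
time_s: 8.7
ee_pos: [0.5627, -0.0831, 0.2766]
orientation: [-0.584, -3.087, 0.001]
contact_force: [-1.0, 0.0, 0.3]
grip_width: 0.0319
```

Request:
{"method": "drive_tool", "body": {"commands": "-12.5 -13 7 -0.157 34; -10 -15 7 -0.157 34; -7.5 -16.5 7 -0.157 34; 0 0 0 0 34"}}

```text
time_s: 9.2
ee_pos: [0.582, -0.1335, 0.255]
orientation: [0.139, -3.137, -0.0]
contact_force: [-0.5, -0.5, 0.3]
grip_width: 0.0341
```

```bash
python3 - <<'E'
from h import *
q=show()
for n in("scene","top"):cv2.imwrite(f"pics/{n}5.png",optics.read_camera(n))
a=cv2.imread("pics/scene5.png")[100:280,205:425]; cv2.imwrite("pics/sc5.png",cv2.resize(a,None,fx=3.3,fy=3.3,interpolation=cv2.INTER_CUBIC))
a=cv2.imread("pics/top5.png")[80:265,220:440]; cv2.imwrite("pics/tc5.png",cv2.resize(a,None,fx=3,fy=3,interpolation=cv2.INTER_CUBIC))
E
```

```text
t 9.2 tcp [ 0.582  -0.1335  0.255 ] scan [-0.0005 -0.1744  0.255 ] yaw -3.0529 zt [-0.0018  0.0001 -1.    ] F [-0.5207 -0.4779  0.349 ] w 0.0341 q [-0.2254  0.2699  0.1891  1.4918 -0.0003 -0.3141]
```

View pics/sc5.png

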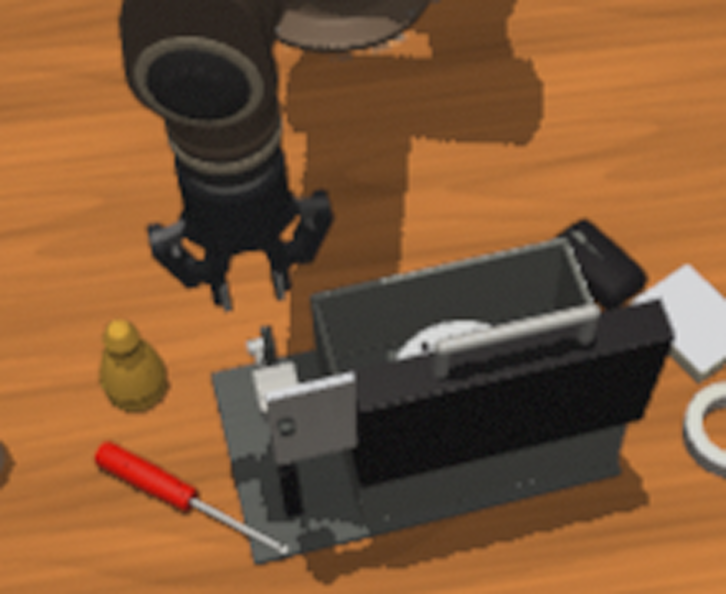

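View pics/tc5.png

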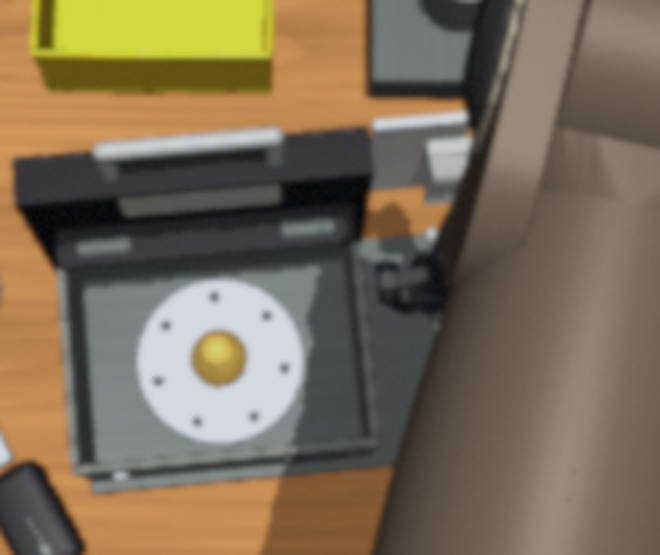

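```bash
python3 - <<'E'
import cv2
a=cv2.imread("pics/top4.png")[105:245,310:410]; cv2.imwrite("pics/tc4.png",cv2.resize(a,None,fx=4,fy=4,interpolation=cv2.INTER_CUBIC))
E
```

```text
(no output)
```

View pics/tc4.png

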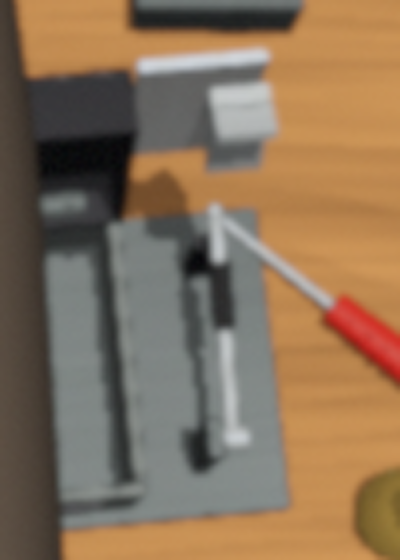

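```bash
python3 - <<'E'
from h import *
C=lambda x,y:(310+(x+.5)/4-.5,105+(y+.5)/4-.5)
print("pivot",s(onz("top",C(232,438),.1)))
for th in(.1,.2,.3):
  print(th,[s(onz("top",C(*c),.1+r*np.sin(th))) for c,r in(((226,328),.065),((220,262),.105),((214,206),.139))])
print("sock bottom",[s(onz("top",C(235,165),z)) for z in(.17,.2,.23)],[s(onz("top",C(242,138),z)) for z in(.22,.25,.27)])
print("plate top edge",s(onz("top",C(200,65),.29)))
# scene: tip-ish
q=lambda x,y:(205+(x+.5)/3.3-.5,100+(y+.5)/3.3-.5)
for p in((256,345),(270,330),(273,400),(300,395),(355,375)): print(p,[s(onz("scene",q(*p),z)) for z in (.2,.25,.3)])
E
```

```text
pivot [-0.0543 -0.1754  0.1   ]
0.1 [array([ 0.0107, -0.1779,  0.1065]), array([ 0.0499, -0.1779,  0.1105]), array([ 0.0834, -0.1774,  0.1139])]
0.2 [array([ 0.0096, -0.177 ,  0.1129]), array([ 0.0478, -0.1765,  0.1209]), array([ 0.0801, -0.1755,  0.1276])]
0.3 [array([ 0.0086, -0.1761,  0.1192]), array([ 0.0458, -0.1751,  0.131 ]), array([ 0.077 , -0.1737,  0.1411])]
sock bottom [array([ 0.0927, -0.1839,  0.17  ]), array([ 0.0849, -0.1794,  0.2   ]), array([ 0.0771, -0.1748,  0.23  ])] [array([ 0.0942, -0.1816,  0.22  ]), array([ 0.0859, -0.1768,  0.25  ]), array([ 0.0804, -0.1737,  0.27  ])]
plate top edge [ 0.114  -0.1536  0.29  ]
(256, 345) [array([ 0.0068, -0.1789,  0.2   ]), array([ 0.0378, -0.1808,  0.25  ]), array([ 0.0687, -0.1826,  0.3   ])]
(270, 330) [array([-0.0042, -0.1651,  0.2   ]), array([ 0.0273, -0.1677,  0.25  ]), array([ 0.0588, -0.1702,  0.3   ])]
(273, 400) [array([ 0.0596, -0.1762,  0.2   ]), array([ 0.088 , -0.1782,  0.25  ]), array([ 0.1163, -0.1802,  0.3   ])]
(300, 395) [array([ 0.0607, -0.1548,  0.2   ]), array([ 0.0889, -0.1579,  0.25  ]), array([ 0.1172, -0.1609,  0.3   ])]
(355, 375) [array([ 0.0541, -0.1088,  0.2   ]), array([ 0.0827, -0.1142,  0.25  ]), array([ 0.1112, -0.1195,  0.3   ])]
```

```bash
python3 - <<'E'
from h import *
plan(w([.024,-.1755,.105]),np.pi+yaw,.035)
E
```

```text
-4.9 -0.4 30.2 -0.0010
-4.9 -0.4 30.2 -0.0010
-4.9 -0.4 30.2 -0.0010
-4.9 -0.4 30.2 -0.0010
-4.9 -0.4 30.2 -0.0010
```

Request:
{"method": "drive_tool", "body": {"commands": "-5 0 30 0 36; -5 -0.5 30 0 36; -5 -0.5 30 0 36; -5 -0.5 25 0 36; -4.5 -0.5 20 0 36"}}

```text
time_s: 9.93
ee_pos: [0.6067, -0.1315, 0.1208]
orientation: [0.142, -3.138, -0.0]
contact_force: [-0.6, 0.0, -1.0]
grip_width: 0.0361
```

```bash
python3 - <<'E'
from h import *
q=show()
cv2.imwrite("pics/scene6.png",optics.read_camera("scene"))
a=cv2.imread("pics/scene6.png")[150:280,225:375]; cv2.imwrite("pics/sc6.png",cv2.resize(a,None,fx=4.5,fy=4.5,interpolation=cv2.INTER_CUBIC))
E
```

```text
t 9.93 tcp [ 0.6067 -0.1315  0.1208] scan [ 0.0243 -0.1746  0.1208] yaw -3.0509 zt [-0.      0.0001 -1.    ] F [-0.5504  0.0416 -0.9792] w 0.0361 q [-0.2134  0.3258 -0.03    1.2151  0.0001 -0.3041]
```

View pics/sc6.png

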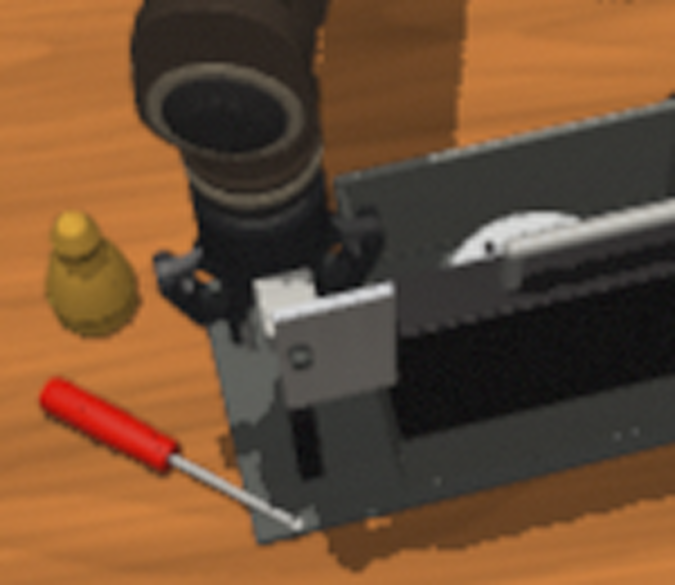

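Request:
{"method": "drive_tool", "body": {"commands": "0 -1 10 0 36; 0 0 5.5 0 36; 0 0 0 0 20; 0 0 0 0 12; 0 0 0 0 10", "grip_force": 25}}

```text
time_s: 10.6
ee_pos: [0.6069, -0.1312, 0.1063]
orientation: [-0.147, 3.138, 0.007]
contact_force: [-1.2, 8.5, 1.1]
grip_width: 0.0128
```

```bash
cat >> h.py <<'E'
def rarc(t0,t1,n,r,z0=0):
    f=lambda t:np.array([r*np.cos(t),r*np.sin(t)])*1000
    ts=np.linspace(t0,t1,n+1)
    for a,b in zip(ts[:-1],ts[1:]):
        d=f(b)-f(a); print("%.3f: %.1f 0 %.1f"%(b,-d[0],-d[1]))
E
python3 - <<'E'
from h import *
q=show(); rarc(.2,1.08,12,.08)
E
```

```text
t 10.6 tcp [ 0.6069 -0.1312  0.1063] scan [ 0.0244 -0.1744  0.1063] yaw -3.0482 zt [ 0.0002  0.0042 -1.    ] F [-1.2226  8.4627  1.076 ] w 0.0128 q [-0.2149  0.3318 -0.0537  1.1859  0.0042 -0.3083]
0.273: 1.4 0 -5.7
0.347: 1.8 0 -5.6
0.420: 2.2 0 -5.4
0.493: 2.6 0 -5.3
0.567: 3.0 0 -5.1
0.640: 3.3 0 -4.8
0.713: 3.7 0 -4.6
0.787: 4.0 0 -4.3
0.860: 4.3 0 -4.0
0.933: 4.6 0 -3.7
1.007: 4.8 0 -3.3
1.080: 5.1 0 -3.0
```

Request:
{"method": "drive_tool", "body": {"commands": "1.5 1.5 -5.5 0 10; 2 0 -5.5 0 10; 2 0 -5.5 0 10; 2.5 0 -5.5 0 10; 3 0 -5 0 10"}}

```text
time_s: 11.22
ee_pos: [0.5948, -0.1324, 0.1324]
orientation: [0.145, -3.136, -0.002]
contact_force: [-2.9, 4.1, -9.2]
grip_width: 0.013
```

Request:
{"method": "drive_tool", "body": {"commands": "3.5 0 -5 0 10; 3.5 0 -4.5 0 10; 4 0 -4.5 0 10; 4.5 0 -4 0 10; 0 0 0 0 10"}}

```text
time_s: 11.85
ee_pos: [0.5794, -0.134, 0.1511]
orientation: [0.145, -3.137, -0.001]
contact_force: [-4.6, 5.7, -5.1]
grip_width: 0.0125
```

```bash
python3 - <<'E'
from h import *
q=show()
g=s(q["ee_pos"])+[.0545,0,.011-.1]; print(np.arctan2(g[2],g[0]),np.hypot(g[0],g[2]))
cv2.imwrite("pics/scene7.png",optics.read_camera("scene"))
a=cv2.imread("pics/scene7.png")[130:280,215:375]; cv2.imwrite("pics/sc7.png",cv2.resize(a,None,fx=4.,fy=4.,interpolation=cv2.INTER_CUBIC))
E
```

```text
t 11.85 tcp [ 0.5794 -0.134   0.1511] scan [-0.0032 -0.1745  0.1511] yaw -3.0495 zt [-0.0014  0.0008 -1.    ] F [-4.6497  5.7255 -5.1024] w 0.0125 q [-0.2275  0.2688 -0.0394  1.2641  0.0005 -0.3196]
0.880907371500817 0.08054826716245694
```

View pics/sc7.png

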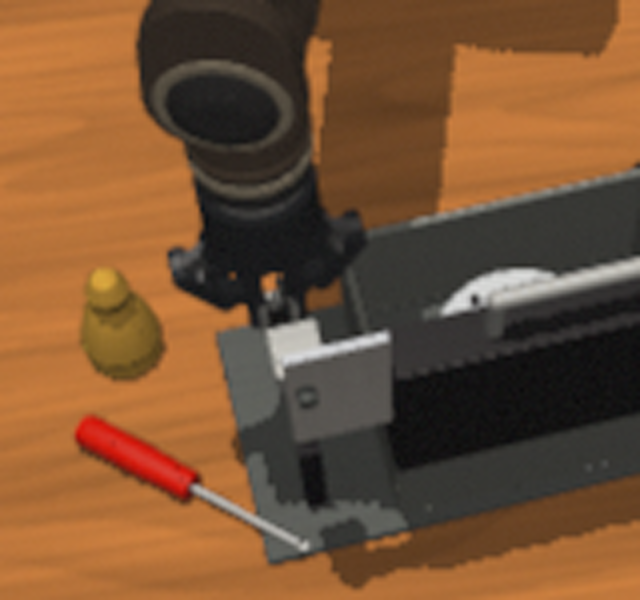

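Request:
{"method": "drive_tool", "body": {"commands": "4.5 0 -3.8 0 10; 4.5 0 -3.5 0 10; 4.5 0 -3 0 10; 0 0 0 0 10"}}

```text
time_s: 12.4
ee_pos: [0.5662, -0.1353, 0.1615]
orientation: [0.144, -3.138, -0.001]
contact_force: [-3.1, 4.8, -6.1]
grip_width: 0.0126
```

```bash
python3 - <<'E'
from h import *
q=show()
g=s(q["ee_pos"])+[.0545,0,.011-.1]; print(np.arctan2(g[2],g[0]),np.hypot(g[0],g[2]))
E
```

```text
t 12.4 tcp [ 0.5662 -0.1353  0.1615] scan [-0.0165 -0.1746  0.1615] yaw -3.0496 zt [-0.0008  0.0007 -1.    ] F [-3.1044  4.7884 -6.1228] w 0.0126 q [-0.2348  0.2422 -0.0511  1.2783  0.0005 -0.3268]
1.0875221418481802 0.08182999238340698
```

Request:
{"method": "drive_tool", "body": {"commands": "0 2 0 0 10; 0 0 0 0 24; 0 0 0 0 36; 0 0 -15 0 36; 0 0 -30 0 36"}}

```text
time_s: 13.02
ee_pos: [0.5666, -0.1335, 0.2068]
orientation: [0.145, -3.137, -0.0]
contact_force: [0.2, -0.3, 1.2]
grip_width: 0.0358
```

Request:
{"method": "drive_tool", "body": {"commands": "0 0 -40 0 36; 20 0 -40 0 36; 50 0 -20 0 36; 50 0 0 0 36; 0 0 0 0 36"}}

```text
time_s: 13.65
ee_pos: [0.4452, -0.1447, 0.309]
orientation: [-0.142, 3.135, -0.002]
contact_force: [0.1, -0.7, -0.3]
grip_width: 0.0361
```

```bash
python3 - <<'E'
from h import *
q=show()
for n in("scene","top"):cv2.imwrite(f"pics/{n}8.png",optics.read_camera(n))
a=cv2.imread("pics/scene8.png")[130:280,215:375]; cv2.imwrite("pics/sc8.png",cv2.resize(a,None,fx=4.,fy=4.,interpolation=cv2.INTER_CUBIC))
a=cv2.imread("pics/top8.png")[105:245,310:410]; cv2.imwrite("pics/tc8.png",cv2.resize(a,None,fx=4,fy=4,interpolation=cv2.INTER_CUBIC))
E
```

```text
t 13.65 tcp [ 0.4452 -0.1447  0.309 ] scan [-0.1378 -0.1727  0.309 ] yaw -3.0509 zt [ 0.0038 -0.0014 -1.    ] F [ 0.1408 -0.6701 -0.3364] w 0.0361 q [-0.3142  0.0276  0.0239  1.563  -0.0002 -0.4049]
```

View pics/sc8.png

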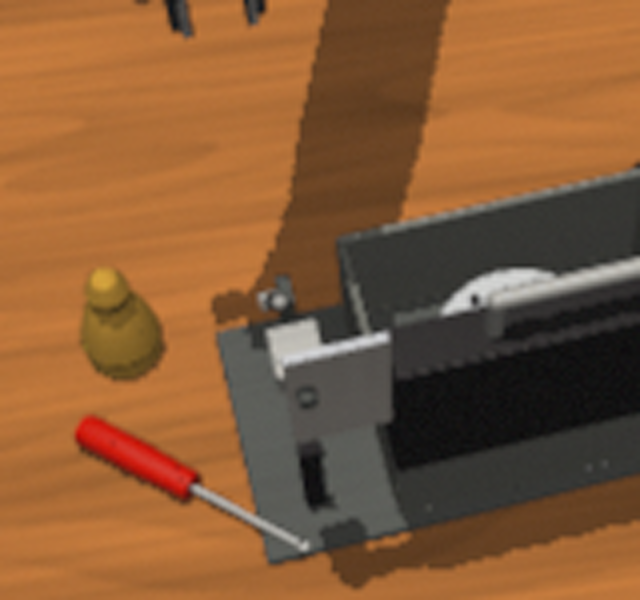

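View pics/tc8.png

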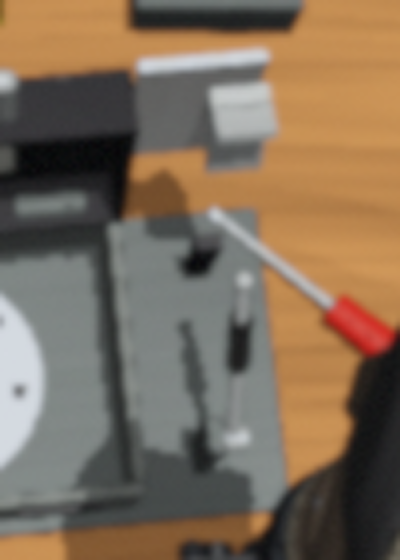

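```bash
python3 - <<'E'
from h import *
C=lambda x,y:(310+(x+.5)/4-.5,105+(y+.5)/4-.5)
Q=lambda x,y:(215+(x+.5)/4-.5,130+(y+.5)/4-.5)
print(s(onz("top",C(244,282),.218)))
p,e=tri(Q(273,299),C(244,282));print(s(p),e)
for th in (1.0,1.04,1.08,1.12,1.16):
  x=proj("top",w([-.0545+.134*np.cos(th),-.1755,.1+.134*np.sin(th)])); y=proj("scene",w([-.0545+.134*np.cos(th),-.1755,.1+.134*np.sin(th)]))
  print(th,(x-[309.5,104.5])*4-.5,(y-[214.5,129.5])*4-.5)
plan(w([-.05,-.12,.34]),np.pi/2+yaw,.055,.17)
E
```

```text
[ 0.0162 -0.1747  0.218 ]
[ 0.0167 -0.1766  0.2138] 0.002671976541202615
1.0 [243.9389 280.6388] [277.2499 301.012 ]
1.04 [245.5268 287.9686] [275.4489 292.9853]
1.08 [247.102 295.619] [273.6386 284.9702]
1.12 [248.6612 303.5767] [271.8229 276.9836]
1.16 [250.2007 311.8276] [270.0058 269.0428]
-8.5 5.3 -3.2 0.1568
-7.6 6.6 -3.2 0.1568
-6.5 7.7 -3.2 0.1568
-5.2 8.6 -3.2 0.1568
-3.8 9.3 -3.2 0.1568
-2.3 9.8 -3.2 0.1568
-0.7 10.0 -3.2 0.1568
0.8 10.0 -3.2 0.1568
2.4 9.8 -3.2 0.1568
3.9 9.3 -3.2 0.1568
```

Request:
{"method": "drive_tool", "body": {"commands": "-50 0 0 0 36; -50 0 20 0 36; -20 0 40 0 36; 0 0 40 0 36; 0 0 30 0 36"}}

```text
time_s: 14.38
ee_pos: [0.568, -0.133, 0.1733]
orientation: [0.146, -3.136, -0.001]
contact_force: [-0.6, -1.0, 0.6]
grip_width: 0.0361
```

Request:
{"method": "drive_tool", "body": {"commands": "0 -1 12 0 36; 0 0 0 0 20; 0 0 0 0 10; 0 0 0 0 10; 0 0 0 0 10"}}

```text
time_s: 15.0
ee_pos: [0.5676, -0.1349, 0.1649]
orientation: [-0.144, 3.136, -0.001]
contact_force: [2.1, -1.9, -1.7]
grip_width: 0.0121
```

```bash
python3 - <<'E'
from h import *
q=show()
E
```

```text
t 15.0 tcp [ 0.5676 -0.1349  0.1649] scan [-0.015  -0.1743  0.1649] yaw -3.0496 zt [ 0.0018 -0.0007 -1.    ] F [ 2.1384 -1.8778 -1.6722] w 0.0121 q [-0.2332  0.2415 -0.0444  1.283  -0.0003 -0.3252]
```

Request:
{"method": "drive_tool", "body": {"commands": "3 0 -1.5 0 10; 3 0 -2 0 10; 0 0 0 0 10; 0 0 0 0 10"}}

```text
time_s: 15.5
ee_pos: [0.5611, -0.1355, 0.1683]
orientation: [-0.144, 3.137, -0.002]
contact_force: [1.7, -4.3, 3.1]
grip_width: 0.0124
```

```bash
python3 - <<'E'
from h import *
q=show()
for n in("top","scene"):cv2.imwrite(f"pics/{n}9.png",optics.read_camera(n))
a=cv2.imread("pics/scene9.png")[130:280,215:375]; cv2.imwrite("pics/sc9.png",cv2.resize(a,None,fx=4.,fy=4.,interpolation=cv2.INTER_CUBIC))
E
```

```text
t 15.5 tcp [ 0.5611 -0.1355  0.1683] scan [-0.0216 -0.1743  0.1683] yaw -3.0497 zt [ 0.0009 -0.001  -1.    ] F [ 1.6733 -4.2797  3.1181] w 0.0124 q [-0.2366  0.2298 -0.0519  1.2881 -0.0008 -0.3285]
```

View pics/sc9.png

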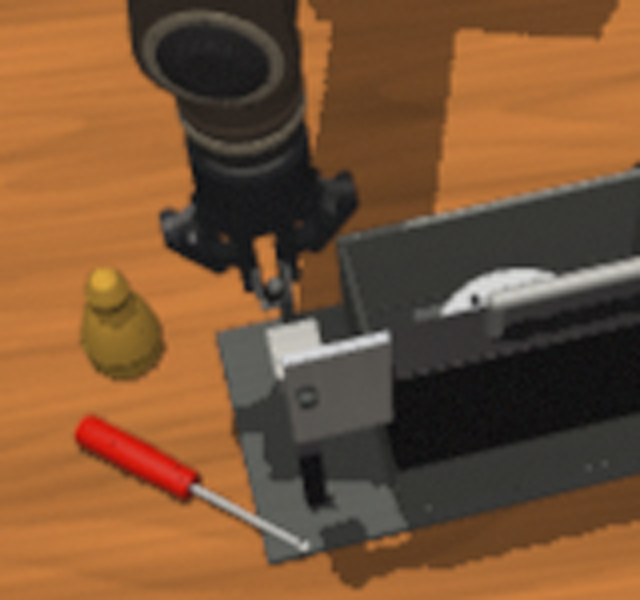

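Request:
{"method": "drive_tool", "body": {"commands": "2.5 0 -1.2 0 10; 0 0 0 0 10; 0 0 0 0 24; 0 0 0 0 36; 0 0 -15 0 36"}}

```text
time_s: 16.23
ee_pos: [0.5574, -0.1347, 0.183]
orientation: [0.145, -3.135, -0.002]
contact_force: [0.3, 0.5, 0.2]
grip_width: 0.0359
```

Request:
{"method": "drive_tool", "body": {"commands": "0 0 -30 0 36; 0 0 -40 0 36; 20 0 -40 0 36; 50 0 -20 0 36; 50 0 0 0 36"}}

```text
time_s: 16.85
ee_pos: [0.4385, -0.1464, 0.3165]
orientation: [-0.146, 3.135, -0.002]
contact_force: [-0.0, -0.7, -0.0]
grip_width: 0.0358
```

```bash
python3 - <<'E'
from h import *
q=show()
for n in("scene","top"):cv2.imwrite(f"pics/{n}10.png",optics.read_camera(n))
a=cv2.imread("pics/scene10.png")[130:280,215:375]; a=cv2.resize(a,None,fx=4.,fy=4.,interpolation=cv2.INTER_CUBIC)[:480,:380]
b=cv2.imread("pics/top10.png")[105:245,310:410]; b=cv2.resize(b,None,fx=4,fy=4,interpolation=cv2.INTER_CUBIC)[:480]
cv2.imwrite("pics/c10.png",np.hstack([a,b]))
E
```

```text
t 16.85 tcp [ 0.4385 -0.1464  0.3165] scan [-0.1446 -0.1737  0.3165] yaw -3.0486 zt [ 0.0036 -0.001  -1.    ] F [-0.0178 -0.6933 -0.0212] w 0.0358 q [-0.3223  0.0193  0.0321  1.5797  0.0002 -0.4152]
```

View pics/c10.png

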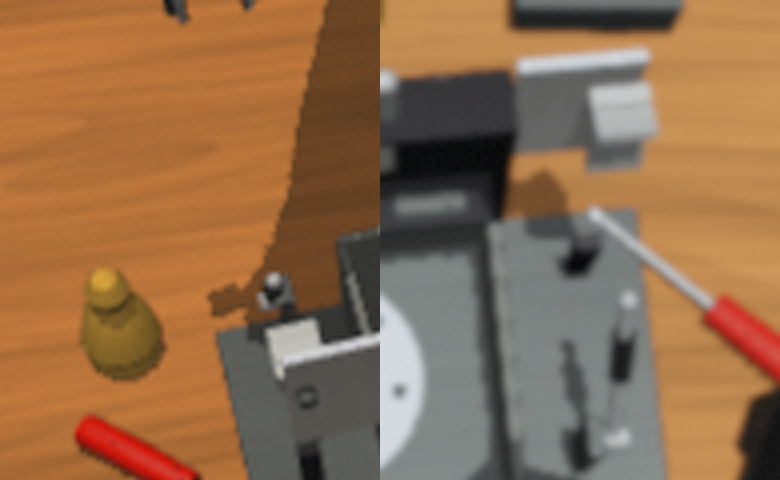

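```bash
python3 - <<'E'
from h import *
a=cv2.imread("pics/scene10.png")[165:265,275:435]; a=cv2.resize(a,None,fx=4.,fy=4.,interpolation=cv2.INTER_CUBIC)
b=cv2.imread("pics/top10.png")[90:165,220:380]; b=cv2.resize(b,None,fx=4,fy=4,interpolation=cv2.INTER_CUBIC)[:200]
cv2.imwrite("pics/c11.png",np.vstack([a[:390],b]))
for h in(1.55,1.6,1.65):
  for y in(-.056,.056):
    p=w([.075-.19*np.cos(h)+.018*np.sin(h),y,.12+.19*np.sin(h)+.018*np.cos(h)])
    print(h,y,s(p),(proj("scene",p)-[274.5,164.5])*4-.5,(proj("top",p)-[219.5,89.5])*4-.5+[0,390])
E
```

```text
1.55 -0.056 [ 0.089  -0.056   0.3103] [244.9989 130.9232] [369.4557 567.573 ]
1.55 0.056 [0.089  0.056  0.3103] [424.834   90.5542] [138.4024 586.723 ]
1.6 -0.056 [ 0.0985 -0.056   0.3094] [249.2168 144.9217] [367.7674 549.2777]
1.6 0.056 [0.0985 0.056  0.3094] [429.678  104.2177] [137.3276 568.3249]
1.65 -0.056 [ 0.108 -0.056  0.308] [253.4266 159.3627] [366.1017 531.4988]
1.65 0.056 [0.108 0.056 0.308] [434.4453 118.332 ] [136.3951 550.4349]
```

View pics/c11.png

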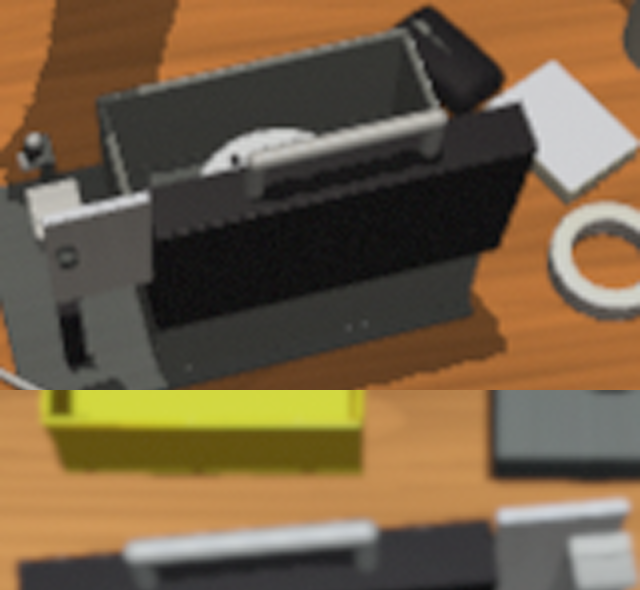

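```bash
python3 - <<'E'
from h import *
a=w([-.0,-.0,.36])
plan(a,np.pi/2+yaw,.055,.175)
plan(w([.108,0,.36]),np.pi/2+yaw,.055,cur=a,cyaw=np.pi/2+yaw)
E
```

```text
-16.4 19.3 -4.8 0.1742
-12.8 21.8 -4.8 0.1742
-8.8 23.7 -4.8 0.1742
-4.5 24.9 -4.8 0.1742
-0.2 25.3 -4.8 0.1742
4.2 24.9 -4.8 0.1742
8.5 23.8 -4.8 0.1742
12.5 22.0 -4.8 0.1742
16.1 19.5 -4.8 0.1742
-0.0 54.0 0.0 -0.0000
-0.0 54.0 0.0 -0.0000
```

Request:
{"method": "drive_tool", "body": {"commands": "-16.5 19 -5 0.174 36; -13 22 -5 0.174 34; -9 24 -5 0.174 32; -4.5 25 -5 0.174 30; 0 25 -5 0.174 30"}}

```text
time_s: 17.58
ee_pos: [0.5127, -0.0416, 0.3396]
orientation: [1.199, 2.903, 0.001]
contact_force: [0.6, 0.3, -0.0]
grip_width: 0.03
```

Request:
{"method": "drive_tool", "body": {"commands": "4 25 -5 0.174 30; 8.5 24 -5 0.174 30; 12.5 22 -5 0.174 30; 16 19.5 -5 0.174 30; 0 50 0 0 30"}}

```text
time_s: 18.2
ee_pos: [0.6197, 0.0468, 0.3617]
orientation: [2.109, 2.326, 0.004]
contact_force: [0.6, 1.0, 1.2]
grip_width: 0.03
```

Request:
{"method": "drive_tool", "body": {"commands": "0 45 0 0 30; 0 0 0 0 30"}}

```text
time_s: 18.45
ee_pos: [0.6681, 0.0503, 0.3543]
orientation: [-2.108, -2.324, 0.005]
contact_force: [0.3, -0.7, -0.8]
grip_width: 0.0301
```

```bash
python3 - <<'E'
from h import *
show()
plan(w([.108,0,.291]),np.pi/2+yaw,.03)
E
```

```text
t 18.45 tcp [0.6681 0.0503 0.3543] scan [0.1024 0.0006 0.3543] yaw 1.6684 zt [-0.0052  0.     -1.    ] F [ 0.3133 -0.7118 -0.8344] w 0.0301 q [0.075  0.4991 0.7466 1.8235 0.0004 1.5482]
-0.2 1.9 21.1 0.0012
-0.2 1.9 21.1 0.0012
-0.2 1.9 21.1 0.0012
```

Request:
{"method": "drive_tool", "body": {"commands": "0 5.5 0 0 30; 0 0 20 0 30; 0 0 20 0 30; 0 0 18 0 30; 0 0 0 0 30"}}

```text
time_s: 19.08
ee_pos: [0.6688, 0.0498, 0.3014]
orientation: [-2.111, -2.326, 0.0]
contact_force: [-0.1, 0.4, -0.1]
grip_width: 0.03
```

```bash
python3 - <<'E'
from h import *
show()
E
```

```text
t 19.07 tcp [0.6688 0.0498 0.3014] scan [0.1031 0.0001 0.3014] yaw 1.6677 zt [-0.0005  0.0001 -1.    ] F [-0.0889  0.3948 -0.0874] w 0.03 q [0.0743 0.4461 0.5411 1.6663 0.0001 1.5482]
```

Request:
{"method": "drive_tool", "body": {"commands": "0 4 5 0 30; 0 0 5 0 30; 0 0 0 0 16; 0 0 0 0 8; 0 0 0 0 8", "grip_force": 40}}

```text
time_s: 19.7
ee_pos: [0.6746, 0.0503, 0.2909]
orientation: [2.111, 2.326, 0.001]
contact_force: [1.3, -0.1, -0.0]
grip_width: 0.0106
```

```bash
python3 - <<'E'
from h import *
q=show();print(hood_from(q["ee_pos"]))
E
```

```text
t 19.7 tcp [0.6746 0.0503 0.2909] scan [0.1088 0.     0.2909] yaw 1.6679 zt [ 0.0006  0.0001 -1.    ] F [ 1.3263 -0.1463 -0.0263] w 0.0106 q [0.0745 0.452  0.5265 1.6446 0.     1.5482]
(np.float64(1.6526904056722234), np.float64(0.19290276066766077))
```

```bash
python3 - <<'E'
from h import *
arc(1.65,1.1,10); arc(1.1,.78,16)
E
```

```text
1.595: 0 -10.4 -1.5
1.540: 0 -10.5 -1.0
1.485: 0 -10.5 -0.4
1.430: 0 -10.5 0.2
1.375: 0 -10.5 0.8
1.320: 0 -10.4 1.3
1.265: 0 -10.3 1.9
1.210: 0 -10.2 2.5
1.155: 0 -10.0 3.0
1.100: 0 -9.9 3.6
1.080: 0 -3.5 1.4
1.060: 0 -3.5 1.5
1.040: 0 -3.5 1.6
1.020: 0 -3.4 1.6
1.000: 0 -3.4 1.7
0.980: 0 -3.4 1.8
0.960: 0 -3.3 1.9
0.940: 0 -3.3 1.9
0.920: 0 -3.3 2.0
0.900: 0 -3.2 2.0
0.880: 0 -3.2 2.1
0.860: 0 -3.1 2.2
0.840: 0 -3.1 2.2
0.820: 0 -3.0 2.3
0.800: 0 -3.0 2.4
0.780: 0 -3.0 2.4
```

Request:
{"method": "drive_tool", "body": {"commands": "0 -10 -1.5 0 8; 0 -10.5 -1 0 8; 0 -10.5 -0.5 0 8; 0 -10.5 0 0 8; 0 -10.5 1 0 8"}}

```text
time_s: 20.32
ee_pos: [0.6217, 0.045, 0.2936]
orientation: [2.111, 2.326, 0.001]
contact_force: [2.3, -1.1, 2.5]
grip_width: 0.0103
```

Request:
{"method": "drive_tool", "body": {"commands": "0 -10.5 1.5 0 8; 0 -10.5 2 0 8; 0 -10 2.5 0 8; 0 0 0 0 8"}}

```text
time_s: 20.82
ee_pos: [0.59, 0.0418, 0.2868]
orientation: [-2.111, -2.326, 0.003]
contact_force: [-2.1, -3.3, 4.9]
grip_width: 0.0103
```

```bash
python3 - <<'E'
from h import *
q=show();print(hood_from(q["ee_pos"]))
E
```

```text
t 20.82 tcp [0.59   0.0418 0.2868] scan [ 0.0238 -0.0005  0.2868] yaw 1.6676 zt [-0.0019 -0.0006 -1.    ] F [-2.1474 -3.2792  4.8667] w 0.0103 q [ 0.0711  0.2668  0.2551  1.561  -0.0005  1.5451]
(np.float64(1.2075689855749734), np.float64(0.1927215101385005))
```

Request:
{"method": "drive_tool", "body": {"commands": "0 -5 1.4 0 8; 0 -5 1.5 0 8; 0 -4 1.4 0 8; 0 -4 1.5 0 8; 0 0 0 0 8"}}

```text
time_s: 21.45
ee_pos: [0.5732, 0.0402, 0.2807]
orientation: [-2.111, -2.326, 0.002]
contact_force: [-0.7, -4.9, 3.0]
grip_width: 0.0105
```

```bash
python3 - <<'E'
from h import *
q=show();print(hood_from(q["ee_pos"]))
cv2.imwrite("pics/scene12.png",optics.read_camera("scene"))
a=cv2.imread("pics/scene12.png")[120:270,215:375]; cv2.imwrite("pics/sc12.png",cv2.resize(a,None,fx=4.,fy=4.,interpolation=cv2.INTER_CUBIC))
E
```

```text
t 21.45 tcp [0.5732 0.0402 0.2807] scan [ 0.007  -0.0005  0.2807] yaw 1.6677 zt [-0.001  -0.0006 -1.    ] F [-0.7437 -4.9337  3.0242] w 0.0105 q [ 0.0703  0.2301  0.1944  1.536  -0.0005  1.5443]
(np.float64(1.1146554977568741), np.float64(0.19212633020124367))
```

View pics/sc12.png

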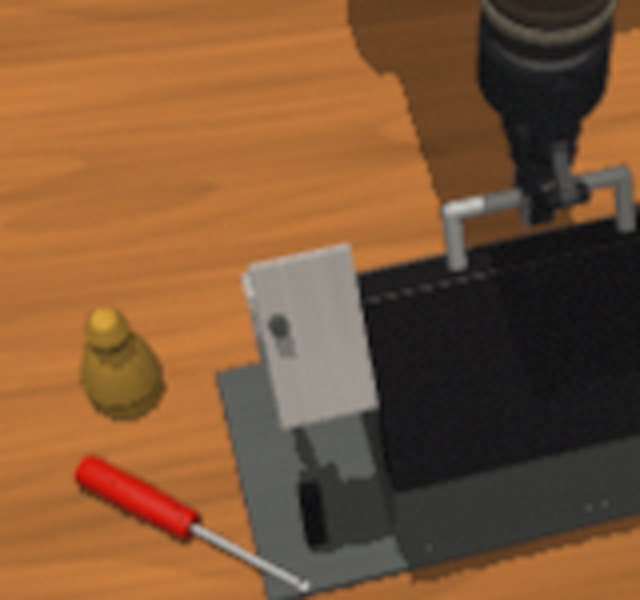

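Request:
{"method": "drive_tool", "body": {"commands": "0 -1.8 0.7 0 8; 0 -1.8 0.7 0 8; 0 -1.8 0.7 0 8; 0 -1.8 0.7 0 8; 0 -1.8 0.8 0 8"}}

```text
time_s: 22.12
ee_pos: [0.5649, 0.0394, 0.2769]
orientation: [2.111, 2.326, -0.001]
contact_force: [1.1, -4.4, 2.1]
grip_width: 0.0105
```

```bash
python3 - <<'E'
from h import *
q=show();print(hood_from(q["ee_pos"]))
E
```

```text
t 22.12 tcp [0.5649 0.0394 0.2769] scan [-0.0013 -0.0006  0.2769] yaw 1.6677 zt [-0.0002 -0.0006 -1.    ] F [ 1.0987 -4.3695  2.1271] w 0.0105 q [ 0.0699  0.2119  0.1631  1.5223 -0.0005  1.5438]
(np.float64(1.067043733375694), np.float64(0.1917553313986486))
```

Request:
{"method": "drive_tool", "body": {"commands": "0 -1.8 0.8 0 8; 0 -1.8 0.8 0 8; 0 -1.8 0.8 0 8; 0 -1.8 0.8 0 8; 0 0 0 0 8"}}

```text
time_s: 22.75
ee_pos: [0.5582, 0.0388, 0.2739]
orientation: [2.111, 2.326, 0.0]
contact_force: [2.2, -4.7, 1.7]
grip_width: 0.0104
```

```bash
python3 - <<'E'
from h import *
q=show();print(hood_from(q["ee_pos"]))
E
```

```text
t 22.75 tcp [0.5582 0.0388 0.2739] scan [-0.0081 -0.0005  0.2739] yaw 1.6676 zt [ 0.0008 -0.0003 -1.    ] F [ 2.1747 -4.6935  1.6628] w 0.0104 q [ 0.0696  0.1969  0.1379  1.5111 -0.0004  1.5436]
(np.float64(1.028191164376655), np.float64(0.19184742422703716))
```

```bash
cat >> h.py <<'E'
def st():
    q=env.sense(); h,r=hood_from(q["ee_pos"]); F=R.T@q["contact_force"]; a=h+.0945
    print("t %.2f h %.4f r %.4f Ft %.2f Fr %.2f Fy %.2f Mt %s"%(q["time_s"],h,r,F[0]*np.sin(a)+F[2]*np.cos(a),-F[0]*np.cos(a)+F[2]*np.sin(a),F[1],q["ft_torque"]))
E
python3 -c "
from h import *
st()"
```

```text
t 22.75 h 1.0282 r 0.1918 Ft 2.27 Fr 0.75 Fy -4.88 Mt [-0.9793 -0.7212  0.0248]
```

Request:
{"method": "drive_tool", "body": {"commands": "-0.5 -1.7 0.9 0 8; -0.5 -1.7 0.9 0 8; 0 -1.7 0.9 0 8; 0 0 0 0 8"}}

```text
time_s: 23.25
ee_pos: [0.5534, 0.0382, 0.2716]
orientation: [2.111, 2.327, 0.004]
contact_force: [3.8, -0.5, 2.8]
grip_width: 0.0104
```

```bash
python3 -c "
from h import *
st()"
```

```text
t 23.25 h 1.0005 r 0.1920 Ft 4.63 Fr 0.80 Fy -0.84 Mt [-0.0465 -0.9176  0.0299]
```

Request:
{"method": "drive_tool", "body": {"commands": "-0.5 -1.7 0.9 0 8; -0.5 -1.7 0.9 0 8; 0 -1.7 0.9 0 8; 0 0 0 0 8"}}

```text
time_s: 23.75
ee_pos: [0.5475, 0.0376, 0.2685]
orientation: [-2.108, -2.326, -0.003]
contact_force: [1.5, 4.8, 1.7]
grip_width: 0.0103
```

```bash
python3 -c "
from h import *
st()"
```

```text
t 23.75 h 0.9655 r 0.1921 Ft 2.55 Fr 0.49 Fy 4.64 Mt [ 0.9255 -0.6669  0.0348]
```

Request:
{"method": "drive_tool", "body": {"commands": "0.5 -1.7 0.9 0 8; 0.5 -1.7 0.9 0 8; 0 0 0 0 8"}}

```text
time_s: 24.12
ee_pos: [0.5442, 0.0372, 0.2666]
orientation: [-2.11, -2.326, -0.001]
contact_force: [3.0, 2.1, -0.8]
grip_width: 0.0103
```

```bash
python3 - <<'E'
from h import *
st()
for n in("scene","top"):cv2.imwrite(f"pics/{n}13.png",optics.read_camera(n))
a=cv2.imread("pics/scene13.png")[120:270,215:375]; a=cv2.resize(a,None,fx=4.,fy=4.,interpolation=cv2.INTER_CUBIC)[:480,:380]
b=cv2.imread("pics/top13.png")[105:245,310:410]; b=cv2.resize(b,None,fx=4,fy=4,interpolation=cv2.INTER_CUBIC)[:480]
cv2.imwrite("pics/c13.png",np.hstack([a,b]))
E
```

```text
t 24.12 h 0.9458 r 0.1920 Ft 2.37 Fr -2.32 Fy 1.85 Mt [ 0.3872 -1.047   0.0901]
```

View pics/c13.png

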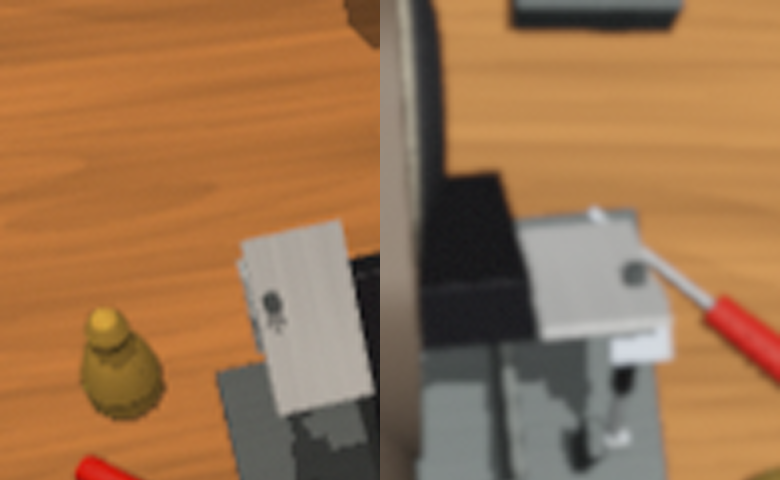

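```bash
python3 - <<'E'
from h import *
p,e=tri(S(221,166),T(545,281));print(s(p),e, "u=",.075-s(p)[0])
# sleeve in top13: bottom/top
C=lambda x,y:(310+(x+.5)/4-.5,105+(y+.5)/4-.5)
for y in (395,365):print(onrod("top",C(245,y),-.1755))
for th in (1.04,1.08,1.15,1.2,1.25):
  print(th,[((proj("top",w([-.0545+r*np.cos(th),-.1755,.1+r*np.sin(th)]))-[309.5,104.5])*4-.5) for r in(.065,.105,.134)])
E
```

```text
[-0.068  -0.1751  0.1504] 0.0007230536764745625 u= 0.14300286654496475
[-0.0384 -0.1755  0.1715]
[-0.0234 -0.1755  0.1837]
1.04 [array([238.2745, 369.3644]), array([242.3801, 323.2855]), array([245.5268, 287.9686])]
1.08 [array([238.9844, 372.9977]), array([243.5761, 329.2286]), array([247.102, 295.619])]
1.15 [array([240.2034, 379.6445]), array([245.6346, 340.1549]), array([249.8179, 309.7382])]
1.2 [array([241.0526, 384.6008]), array([247.0716, 348.3413]), array([251.717 , 320.3564])]
1.25 [array([241.8809, 389.7153]), array([248.4754, 356.8192]), array([253.5744, 331.3832])]
```

Request:
{"method": "drive_tool", "body": {"commands": "0 -1.7 1 0 8; 0 -1.7 1 0 8; 0 0 0 0 8"}}

```text
time_s: 24.6
ee_pos: [0.5407, 0.0369, 0.2646]
orientation: [-2.11, -2.326, -0.001]
contact_force: [3.3, 3.0, -2.0]
grip_width: 0.0101
```

```bash
python3 -c "
from h import *
st()"
```

```text
t 24.60 h 0.9244 r 0.1921 Ft 2.04 Fr -3.56 Fy 2.63 Mt [ 0.616  -0.9847  0.0392]
```

Request:
{"method": "drive_tool", "body": {"commands": "0 -1.7 1 0 8; 0 -1.7 1 0 8; 0 0 0 0 8"}}

```text
time_s: 24.98
ee_pos: [0.5376, 0.0366, 0.2626]
orientation: [-2.11, -2.326, -0.002]
contact_force: [4.4, 3.5, -1.7]
grip_width: 0.0103
```

```bash
python3 -c "
from h import *
st()"
```

```text
t 24.98 h 0.9054 r 0.1920 Ft 3.09 Fr -3.97 Fy 3.02 Mt [ 0.6745 -1.3357  0.0615]
```

Request:
{"method": "drive_tool", "body": {"commands": "0 -1.7 1 0 8; 0 -1.7 1 0 8; 0 0 0 0 8"}}

```text
time_s: 25.35
ee_pos: [0.534, 0.0362, 0.2603]
orientation: [-2.11, -2.326, -0.001]
contact_force: [4.4, 3.3, -2.0]
grip_width: 0.0106
```

```bash
python3 -c "
from h import *
st()"
```

```text
t 25.35 h 0.8830 r 0.1922 Ft 2.78 Fr -4.31 Fy 2.84 Mt [ 0.6968 -1.2185  0.0261]
```

Request:
{"method": "drive_tool", "body": {"commands": "0 -1.7 1.1 0 8; 0 0 0 0 8"}}

```text
time_s: 25.6
ee_pos: [0.5325, 0.036, 0.2592]
orientation: [-2.11, -2.326, -0.001]
contact_force: [5.2, 2.7, -3.9]
grip_width: 0.0103
```

```bash
python3 -c "
from h import *
st()"
```

```text
t 25.60 h 0.8732 r 0.1921 Ft 2.22 Fr -6.26 Fy 2.19 Mt [ 0.7098 -1.3902  0.0702]
```

Request:
{"method": "drive_tool", "body": {"commands": "0 -1.7 1.1 0 8; 0 0 0 0 8"}}

```text
time_s: 25.85
ee_pos: [0.5305, 0.0358, 0.258]
orientation: [-2.11, -2.326, -0.0]
contact_force: [5.0, 3.2, -1.8]
grip_width: 0.0103
```

```bash
python3 -c "
from h import *
st()"
```

```text
t 25.85 h 0.8612 r 0.1922 Ft 3.27 Fr -4.52 Fy 2.67 Mt [ 0.5857 -1.0583  0.0131]
```

Request:
{"method": "drive_tool", "body": {"commands": "0 -1.7 1.1 0 8; 0 0 0 0 8"}}

```text
time_s: 26.1
ee_pos: [0.5296, 0.0358, 0.2573]
orientation: [-2.11, -2.327, -0.002]
contact_force: [6.2, 3.4, -2.5]
grip_width: 0.0099
```

```bash
python3 -c "
from h import *
st()"
```

```text
t 26.10 h 0.8551 r 0.1922 Ft 3.81 Fr -5.82 Fy 2.78 Mt [ 0.6824 -1.5792  0.0401]
```

Request:
{"method": "drive_tool", "body": {"commands": "0 -1.2 1.2 0 8; 0 0 0 0 8"}}

```text
time_s: 26.35
ee_pos: [0.5293, 0.0357, 0.2571]
orientation: [2.11, 2.326, 0.006]
contact_force: [8.6, 3.9, 1.2]
grip_width: 0.0103
```

```bash
python3 -c "
from h import *
st()"
```

```text
t 26.35 h 0.8535 r 0.1922 Ft 7.92 Fr -4.20 Fy 3.10 Mt [ 0.794  -1.9459  0.0491]
```

Request:
{"method": "drive_tool", "body": {"commands": "0 -1.2 1.2 0 8; 0 0 0 0 8"}}

```text
time_s: 26.6
ee_pos: [0.5291, 0.0357, 0.2569]
orientation: [2.108, 2.324, 0.009]
contact_force: [11.3, 3.5, 4.5]
grip_width: 0.0106
```

```bash
python3 - <<'E'
from h import *
st()
for n in("scene","top"):cv2.imwrite(f"pics/{n}14.png",optics.read_camera(n))
a=cv2.imread("pics/scene14.png")[120:270,215:375]; a=cv2.resize(a,None,fx=4.,fy=4.,interpolation=cv2.INTER_CUBIC)[:480,:380]
b=cv2.imread("pics/top14.png")[105:245,310:410]; b=cv2.resize(b,None,fx=4,fy=4,interpolation=cv2.INTER_CUBIC)[:480]
cv2.imwrite("pics/c14.png",np.hstack([a,b]))
E
```

```text
t 26.60 h 0.8517 r 0.1921 Ft 12.07 Fr -3.14 Fy 2.43 Mt [ 0.8295 -2.3098  0.097 ]
```

View pics/c14.png

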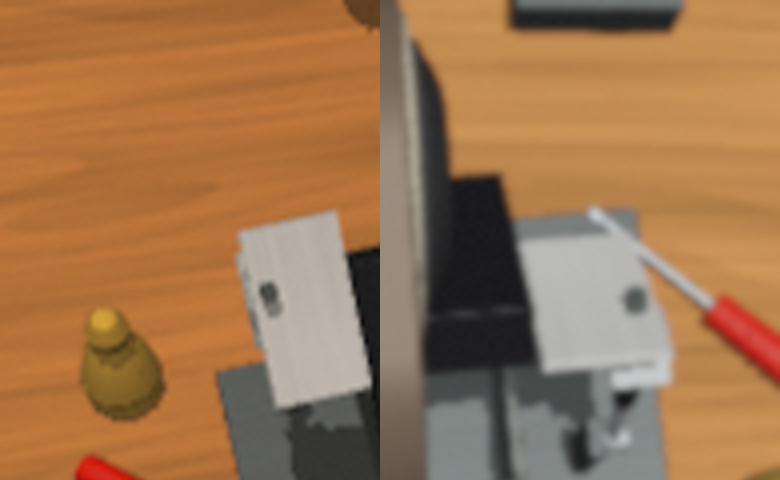

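Request:
{"method": "drive_tool", "body": {"commands": "0 -0.3 0.3 0 8; 0 0 0 0 8; 0 0 0 0 8"}}

```text
time_s: 27.08
ee_pos: [0.5291, 0.0357, 0.2568]
orientation: [2.108, 2.324, 0.01]
contact_force: [11.3, 3.2, 6.5]
grip_width: 0.0103
```

```bash
python3 - <<'E'
from h import *
st()
a=cv2.imread("pics/top14.png")[165:225,430-310+220:490]; 
a=cv2.imread("pics/top14.png")[155:225,430-90:390]; print(a.shape)
cv2.imwrite("pics/t14z.png",cv2.resize(a,None,fx=8,fy=8,interpolation=cv2.INTER_CUBIC))
K=lambda x,y:(340+(x+.5)/8-.5,155+(y+.5)/8-.5)
for th in (1.2,1.25,1.3,1.35,1.4):
  print(th,[((proj("top",w([-.0545+r*np.cos(th),-.1755,.1+r*np.sin(th)]))-[339.5,154.5])*8-.5) for r in(0,.065,.105,.134)])
E
```

```text
t 27.07 h 0.8515 r 0.1921 Ft 13.16 Fr -1.50 Fy 2.14 Mt [ 0.8064 -2.3939  0.0512]
(70, 50, 3)
1.2 [array([224.7506, 477.26  ]), array([242.6052, 369.7015]), array([254.6432, 297.1825]), array([263.9341, 241.2128])]
1.25 [array([224.7506, 477.26  ]), array([244.2617, 379.9307]), array([257.4508, 314.1384]), array([267.6488, 263.2665])]
1.3 [array([224.7506, 477.26  ]), array([245.8715, 390.4479]), array([260.1822, 331.6271]), array([271.2662, 286.0692])]
1.35 [array([224.7506, 477.26  ]), array([247.4295, 401.2234]), array([262.8282, 349.5954]), array([274.7727, 309.5481])]
1.4 [array([224.7506, 477.26  ]), array([248.9309, 412.2262]), array([265.3793, 367.9874]), array([278.1551, 333.6263])]
```

View pics/t14z.png

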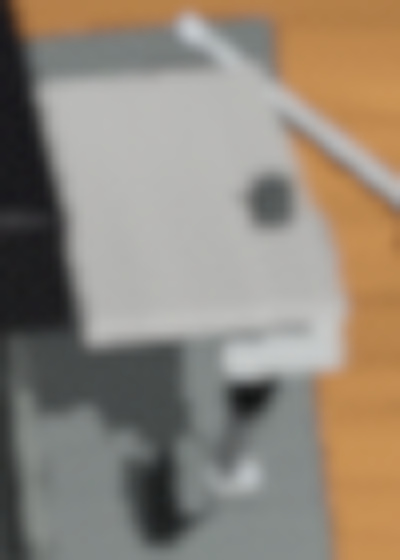

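```bash
python3 - <<'E'
from h import *
C=lambda x,y:(310+(x+.5)/4-.5,105+(y+.5)/4-.5)
Q=lambda x,y:(215+(x+.5)/4-.5,130+(y+.5)/4-.5)
for t,q in(((275,132),(267,331)),((213,138),(317,319)),((210,88),(325,345))):
    p,e=tri(Q(*q),C(*t)); v=s(p)-[.075,0,.12]; h=1.65
    print(s(p),e,"u",-v[0]*np.cos(h)+v[2]*np.sin(h),"n",v[0]*np.sin(h)+v[2]*np.cos(h))
E
```

```text
[ 0.079  -0.1887  0.2811] 0.00016835484490494663 u 0.1609267986266557 n -0.008739984070830771
[ 0.0786 -0.1576  0.2811] 0.00029651783259440514 u 0.16084745443163648 n -0.009199490266275383
[ 0.102  -0.1575  0.2891] 6.822450010309978e-05 u 0.17075542045187608 n 0.013567345943342725
```

```bash
python3 - <<'E'
from h import *
for n in (14,13,10):
    g=cv2.cvtColor(cv2.imread(f"pics/top{n}.png"),cv2.COLOR_BGR2GRAY)
    print(n); print(g[188:216,364:376] if n==14 else g[182:214,364:376])
def rim(th,r=.065,o=.007,y=-.1755):
    return proj("top",w([-.0545+r*np.cos(th)-o*np.sin(th),y,.1+r*np.sin(th)+o*np.cos(th)]))
for th in(1.04,1.08,1.12,1.2,1.26,1.3,1.34,1.38): print(th,rim(th),rim(th,.065,0),rim(th,.105,-.007))
E
```

```text
14
[[180 180 180 179 180 180 181 182 183 181 180 179]
 [180 180 180 180 180 180 181 182 182 181 179 180]
 [181 180 180 180 179 179 180 182 182 182 181 180]
 [181 180 181 180 180 180 180 181 183 182 181 180]
 [181 181 181 181 181 181 181 183 184 185 185 184]
 [184 184 185 185 185 185 186 187 189 190 188 188]
 [189 189 189 189 190 189 188 189 191 190 187 185]
 [187 185 185 185 183 182 181 180 181 179 176 172]
 [173 170 168 165 164 162 160 160 163 170 171 170]
 [147 147 143 145 156 163 164 164 170 182 188 188]
 [133 134 134 146 172 185 188 188 191 196 198 199]
 [131 133 134 152 182 196 200 199 199 200 199 200]
 [132 133 136 151 180 195 198 198 194 192 191 192]
 [132 134 135 142 162 177 180 178 170 163 161 168]
 [132 134 134 131 129 129 129 125 116 108 116 136]
 [131 134 132 120  94  69  57  55  53  62  93 122]
 [128 133 131 116  82  44  26  25  33  65 103 126]
 [123 133 131 119  87  49  30  29  49  84 115 132]
 [121 132 133 124  96  63  48  55  77 105 126 134]
 [121 132 133 125 102  80  74  85 105 122 132 135]
 [117 129 130 122 102  92  96 108 122 130 134 136]
 [115 121 124 115 101  98 
[... 3421 characters left out ...]
131 131 133 135 135 135 137]
 [125 120 118 121 129 136 141 142 139 138 136 136]
 [128 128 129 130 137 150 164 163 148 138 136 136]
 [130 135 144 151 157 170 186 182 161 140 135 135]]
1.04 [369.6764 199.3799] [369.1936 196.9661] [369.7214 183.0286]
1.08 [369.8479 200.3719] [369.3711 197.8744] [370.0255 184.4199]
1.12 [370.0162 201.3901] [369.5462 198.8131] [370.3272 185.8708]
1.2 [370.3416 203.4973] [369.8881 200.7752] [370.9209 188.9416]
1.26 [370.5747 205.1322] [370.1359 202.314 ] [371.3551 191.3818]
1.3 [370.7243 206.2444] [370.2964 203.3685] [371.6382 193.0684]
1.34 [370.8689 207.3719] [370.4528 204.4436] [371.9155 194.7991]
1.38 [371.0083 208.5127] [370.6047 205.5375] [372.1863 196.5706]
```

Request:
{"method": "drive_tool", "body": {"commands": "0 1.2 -1 0 8; 0 1.2 -1 0 8; 0 0 0 0 8"}}

```text
time_s: 27.45
ee_pos: [0.5294, 0.0357, 0.2572]
orientation: [2.111, 2.327, 0.003]
contact_force: [6.1, 3.7, 1.3]
grip_width: 0.0101
```

```bash
python3 -c "
from h import *
st()"
```

```text
t 27.45 h 0.8541 r 0.1922 Ft 5.97 Fr -2.66 Fy 3.15 Mt [ 0.7024 -1.4724  0.0347]
```

Request:
{"method": "drive_tool", "body": {"commands": "0.6 0.8 -0.6 0 8; 0.6 0.8 -0.6 0 8; 0 0 0 0 8"}}

```text
time_s: 27.82
ee_pos: [0.5297, 0.0358, 0.2574]
orientation: [-2.111, -2.326, 0.003]
contact_force: [4.1, -2.9, -5.6]
grip_width: 0.0101
```

```bash
python3 -c "
from h import *
st()"
```

```text
t 27.82 h 0.8563 r 0.1922 Ft -0.17 Fr -6.81 Fy -3.31 Mt [-0.5927 -0.9771  0.0832]
```

Request:
{"method": "drive_tool", "body": {"commands": "-0.5 1 1.2 0 8; 0 0.5 0.8 0 8; 0 0 0 0 8"}}

```text
time_s: 28.2
ee_pos: [0.5299, 0.0358, 0.2574]
orientation: [-2.111, -2.326, 0.002]
contact_force: [-5.8, -2.6, 6.7]
grip_width: 0.0105
```

```bash
python3 -c "
from h import *
st()"
```

```text
t 28.20 h 0.8567 r 0.1921 Ft -0.97 Fr 8.94 Fy -2.09 Mt [-0.5633  1.0143  0.0785]
```

Request:
{"method": "drive_tool", "body": {"commands": "-0.3 -0.7 -1 0 8; 0 0 0 0 8; 0 0 0 0 13; 0 0 0 0 16; 0 0 0 0 20"}}

```text
time_s: 28.82
ee_pos: [0.5312, 0.0359, 0.2569]
orientation: [-2.111, -2.326, -0.0]
contact_force: [0.6, -0.4, -0.9]
grip_width: 0.02
```

```bash
python3 -c "
from h import *
st();show()"
```

```text
t 28.82 h 0.8612 r 0.1909 Ft -0.09 Fr -1.03 Fy -0.43 Mt [0.0594 0.042  0.0204]
t 28.82 tcp [0.5312 0.0359 0.2569] scan [-0.0352 -0.0009  0.2569] yaw 1.6678 zt [ 0.      0.0002 -1.    ] F [ 0.5589 -0.3761 -0.8879] w 0.02 q [0.0673 0.1419 0.035  1.4639 0.0002 1.541 ]
```

Request:
{"method": "drive_tool", "body": {"commands": "0 0 0 0 28; 0 0 -15 0 28; 0 0 -30 0 28; 0 0 -40 0 28; 0 -40 -10 0 28"}}

```text
time_s: 29.45
ee_pos: [0.4932, 0.032, 0.3545]
orientation: [2.109, 2.325, 0.004]
contact_force: [-0.0, -0.1, 0.5]
grip_width: 0.0278
```

Request:
{"method": "drive_tool", "body": {"commands": "0 -50 0 0 28; 0 -50 0 0 28; 0 0 0 0 28"}}

```text
time_s: 29.82
ee_pos: [0.3891, 0.022, 0.3547]
orientation: [2.11, 2.324, 0.004]
contact_force: [-0.6, 0.5, -0.0]
grip_width: 0.0279
```

```bash
python3 - <<'E'
from h import *
show()
for n in("scene","top"):cv2.imwrite(f"pics/{n}15.png",optics.read_camera(n))
g=cv2.cvtColor(cv2.imread("pics/top15.png"),cv2.COLOR_BGR2GRAY);print(g[200:214,367:373])
a=cv2.imread("pics/scene15.png")[120:270,215:415]; a=cv2.resize(a,None,fx=3.,fy=3.,interpolation=cv2.INTER_CUBIC)
b=cv2.imread("pics/top15.png")[115:265,220:420]; b=cv2.resize(b,None,fx=3.,fy=3,interpolation=cv2.INTER_CUBIC)[:150*3]
cv2.imwrite("pics/s15.png",a);cv2.imwrite("pics/t15.png",b)
for h in(.8,.83,.86,.9):
  for y in(-.056,.056):
    p=w([.075-.19*np.cos(h)+.018*np.sin(h),y,.12+.19*np.sin(h)+.018*np.cos(h)])
    print(h,y,(proj("scene",p)-[214.5,119.5])*3-.5,(proj("top",p)-[219.5,114.5])*3-.5)
E
```

```text
t 29.82 tcp [0.3891 0.022  0.3547] scan [-0.178  -0.0014  0.3547] yaw 1.6676 zt [ 0.0038  0.0002 -1.    ] F [-0.6054  0.4599 -0.0393] w 0.0279 q [ 0.0564 -0.0993  0.0047  1.6709  0.      1.5304]
[[149 174 186 188 188 188]
 [138 146 148 148 148 146]
 [126 108  92  86  85  82]
 [118  86  51  35  34  39]
 [115  80  42  25  25  36]
 [119  87  50  29  35  53]
 [123  96  63  50  61  84]
 [125 102  80  77  92 112]
 [122 104  94  98 111 125]
 [114 101  99 108 121 130]
 [106  98 102 114 126 133]
 [101  97 109 126 136 138]
 [105 103 123 146 155 147]
 [122 116 141 170 176 158]]
0.8 -0.056 [322.4147 132.6489] [294.489  270.7411]
0.8 0.056 [445.9195 106.2214] [125.5783 285.3311]
0.83 -0.056 [323.6597 134.3021] [293.9462 263.2755]
0.83 0.056 [447.7084 107.7354] [124.4866 277.8922]
0.86 -0.056 [324.948 136.159] [293.3838 255.6365]
0.86 0.056 [449.538 109.451] [123.401 270.277]
0.9 -0.056 [326.7315 138.9535] [292.6044 245.1975]
0.9 0.056 [452.0385 112.0535] [121.9658 259.8653]
```

View pics/s15.png

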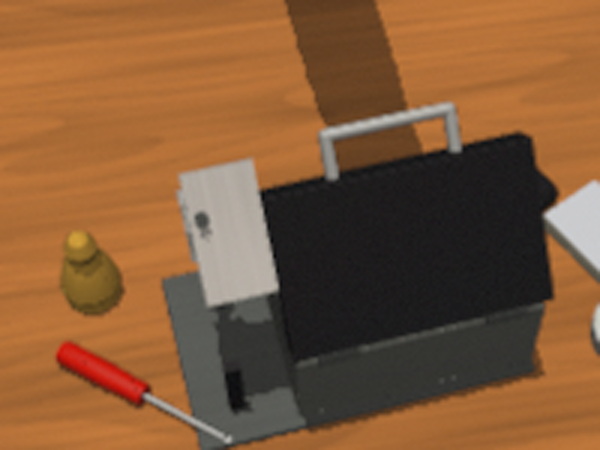

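View pics/t15.png

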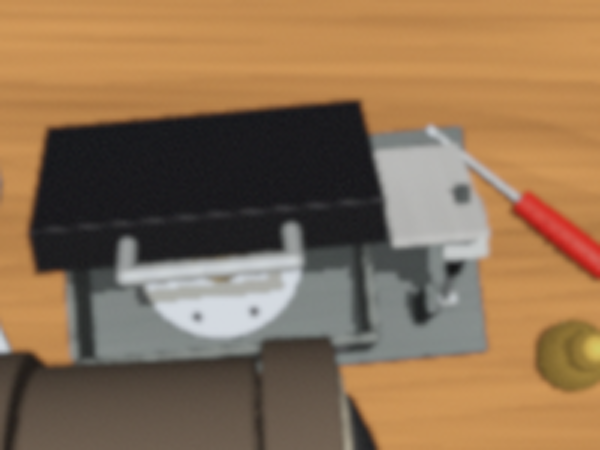

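```bash
python3 - <<'E'
from h import *
a=cv2.imread("pics/top0.png").astype(int);b=optics.read_camera("top").astype(int);c=cv2.imread("pics/top15.png").astype(int)
d=abs(a-b).max(2)>50; n,l,st_,ce=cv2.connectedComponentsWithStats(d.astype(np.uint8))
print([tuple(x) for x in st_[1:] if x[4]>25]); print("moved since 15:",(abs(b-c).max(2)>25).sum())
print(env.sense()["contact_force"],env.sign_off())
E
```

```text
[(np.int32(229), np.int32(148), np.int32(150), np.int32(91), np.int32(3586)), (np.int32(346), np.int32(163), np.int32(38), np.int32(38), np.int32(622)), (np.int32(288), np.int32(187), np.int32(25), np.int32(12), np.int32(110)), (np.int32(252), np.int32(190), np.int32(83), np.int32(44), np.int32(1948)), (np.int32(238), np.int32(206), np.int32(8), np.int32(28), np.int32(140)), (np.int32(330), np.int32(221), np.int32(8), np.int32(6), np.int32(31)), (np.int32(188), np.int32(226), np.int32(162), np.int32(174), np.int32(17191)), (np.int32(226), np.int32(245), np.int32(22), np.int32(28), np.int32(117)), (np.int32(282), np.int32(302), np.int32(17), np.int32(4), np.int32(31)), (np.int32(341), np.int32(332), np.int32(191), np.int32(68), np.int32(6704)), (np.int32(259), np.int32(371), np.int32(47), np.int32(16), np.int32(427)), (np.int32(313), np.int32(370), np.int32(11), np.int32(30), np.int32(158)), (np.int32(276), np.int32(383), np.int32(17), np.int32(6), np.int32(29)), (np.int32(277), np.int32(390), np.int32(34), np.int32(10), np.int32(247)), (np.int32(587), np.int32(390), np.int32(44), np.int32(10), np.int32(278))]
moved since 15: 735
the job is handed in; nothing more can be done
[0.2079 0.2941 0.3817] None
```

The job is handed in at about 30 s: the prop rod is holding the hood at about 0.85 rad, and the gripper is clear with no force on it. I never saw the rod's tip inside the socket, because the bracket hides it from both cameras.

**What I did**
1. I lifted the hood by its bar until it leaned back on its own at about 1.65 rad.
2. I swung the rod up. It first stood at about 1.01, so I gripped it again and moved it to about 1.08.
3. I lowered the hood slowly, with about 3 N at the handle while the ramp turned the rod.
4. Near 0.855 rad the hood stopped firmly. I pressed with about 13 N to make sure the tip was home, eased off to nearly 0 N and let go.

**Last checks**
- **Seating:** it rests on indirect evidence. The stop was firm at 13 N, and the rod angle of about 1.32 (measured from the sleeve) fits that hood angle. The socket's position read between 0.143 and 0.153 m from the hinge depending on what I measured, so the tip could be a few millimetres short of home.
- **Hood angle:** it read about 0.845 from the camera after release and about 0.856 from the arm just before, when the force was nearly zero.
- **Hood still up after release:** the one clear look with the gripper away showed it holding. A last comparison of two pictures about 0.05 s apart found 735 changed pixels. I think the arm was still settling, but I did not look into it before handing in.
- **Other things on the desk:** the screwdriver is in the same place. The before-and-after comparison showed changes mainly at the scanner, the arm and its shadow. The arm or its shadow hid part of the mouse's area, so I could not fully confirm the mouse.

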